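# Lay out the chain-cleaning kit beside the wipes dispenser

## Robot

A 7-joint arm with a two-finger parallel gripper is mounted at the origin on the work surface. World frame = base frame: x ahead of the robot, y to its left, z up, the work surface at z = 0. Lengths are in m, angles in rad, forces in N, time in s.
With the tool pointing down it reaches from about 0.4 to 0.85 m from the base axis. Payload 10.4 kg.
Tool frame: the origin (TCP) lies at the very end of the fingers, on their centre line; the grasp point (between the pads) lies 19 mm behind it; z points along the fingers, y is the direction in which the jaws open and shut (so a half turn about z gives the same grasp; the last joint's range is limited). The gripper opens to 87 mm and grips with 3 to 60 N. Pads are 19 mm wide; open, the fingers measure 117 mm over their backs; the gripper's body (75 mm by 190 mm) begins 51 mm behind the grasp point.
Start: joints at [-1.244, 0.332, -0.065, 1.46, 0.022, 1.35, -0.088], TCP at [0.214, 0.587, 0.223] pointing down, gripper open.
Joint ranges: [-2.6, 2.6], [-0.5, 2.12], [-1.47, 1.34], [0.16, 2.42], [-1.27, 4.41], [0.06, 2.06], [-2.6, 2.6]. Speed limits (rad/s): [2.22, 2.22, 2.79, 2.79, 3.14, 3.14, 3.14].

## Interface

Orientations are given as a unit quaternion [x, y, z, w].
In Python, from bench import read_state, camera, close_job, recognise, masks_of gives the robot as it stands.
- The arm moves only by the tool play_rows, never from a script. Its argument "moves" is a list of rows, each a list of 3 entries, a list of its own where there are three numbers: the shift along the tool's x, y, z in cm, then the turn, a rotation vector about the tool's x, y, z in rad, then the finger opening in cm, from 0 to 8.7. In form: [[[dx, dy, dz], [ax, ay, az], jaw], ...]. A call has 1 to 8 rows; each row is the pose to reach, as a shift and turn from the pose commanded when the call began, along the tool's axes at that moment; what a row does not reach only later rows make up. A row lasts 1/8 s, in which the tool goes at most 62.5 mm and 10.7 degrees, less where a joint would pass 70% of its speed; a pose out of reach is approached as far as the arm can. A call with a gripper value outside its range is refused whole. The fingers move at their own pace and stop on an object; "grip_force" is the grip in N (left out, the last holds). Time passes only in rows, so rows that repeat a pose let the fingers close. It gives the time, the measured TCP pose, the force and the opening at its end, in the units of the state.
- read_state(): the state, without advancing time (a new reading comes with each control period).
- camera(name): name is "scene" or "side" or "wrist"; returns a dict with "frame" (400x640x3 uint8, red, green, blue), "intrinsics" (3x3 intrinsics, pixels), "camera_from_world" (4x4, takes a point from world to camera coordinates). Camera axes: x right, y down, z forward; pixel columns grow to the right and rows downward; lengths in m; the calibration is good to about 2 mm. A picture is of the moment at which its call begins. There is no depth.
- close_job(): hands the job in, once; it reports no verdict.
Trained networks look in a picture, given as the dict that the camera call returned (one of the last four; its "shot" number tells which), for a name from the list of things; names that differ only in an ending like _2 or _b are one class to them, and where a whole thing is asked for, a point or a joint stands for the part that bears it (a point fixed in the world has none). Each returns a list of dicts, best first, with "conf" (0 to 1); they miss things now and then, are a little off and sometimes report something else, mostly with a low value. They report only what shows in the picture. A call takes as long as a camera call.
- recognise(picture, query): "at" ([column, row] in pixels, amid what is visible of it).
- masks_of(picture, query): "region" (400x640 bool, what is visible of it) and "at" ([column, row] in pixels, amid what is visible of it).
The state is a dict: "time": time; "joint_positions": joint angles; "joint_vel": joint speeds; "joint_torque": joint torques, N m; "ee_pos": TCP position; "eef_rot": TCP orientation; "ft_force": force on the tool from outside, world axes, zero at the start; "torque": the same for the moment, N m; "width": finger opening in m.
Only numpy, scipy, OpenCV 4.12 (cv2) and the standard library are available. Lean on these libraries where they do the work, as an engineer would, in place of code of your own. Each camera call takes 0.05 s, during which the arm holds its last target.

## Task

Lay out the chain-cleaning kit around the wipes dispenser and the pick block, which stay where they stand, as does everything else: put the black scrubber box midway between the two with its long sides along their row, and centre the wide tin on top of it. Stand the narrow tin straight in front of the dispenser, and lay the plier flat in front of the scrubber box, its length centred on the box and parallel to the row with the jaws towards the pick-block end; each of these two has its centre 10 cm from the row's centre line. In front means on the robot's side of the row, square to it; leave everything upright and released.

Things in the scene. Friction and masses are not known exactly. Their poses are not given: they have to be found in the camera images.
- dispenser: Grey push dispenser, upright canister, 84 mm diameter, 142 mm high, black nozzle on its front. Loose, not to be shifted. Origin: centre of underside, z up. x points away from the robot, square to the row (nozzle at -x), y along the row: the line through dispenser and pick block, 280 mm apart centre to centre, block on either side, row turned up to 9 degrees.
- pick_block: Wooden block, 56 mm (x) by 84 mm (y) by 46 mm high, holding four upright stainless picks in a line along y, 138 mm high in all. Loose, must not be shifted. Origin: centre of its underside, axes parallel to the dispenser's.
- scrubber_box: Drivetrain scrubber box: plain closed black plastic box with two grey latches on each long side, 100 mm long (x), 54 mm wide (y), 40 mm high, flat top; 0.25 kg. Turning it by half a turn makes no difference. Origin: centre of its underside, z up.
- wide_tin: Wide tin: closed round aluminium tin, 50 mm diameter, 24 mm high, about 70 g; the larger of two alike tins. Origin: centre of its underside, z up.
- narrow_tin: Narrow tin: closed round aluminium tin, 32 mm diameter, 24 mm high, about 40 g; the smaller of two alike tins. Origin: centre of its underside, z up.
- plier: Steel master link plier lying flat, about 160 g, rigid. Origin: middle of its length, on its underside; x points to the jaws (end at x = +74 mm; dark handles end at x = -72 mm, 55 mm apart over their outsides), z up. Grip its flat-sided pivot block: centre x = +22 mm, 34 mm long, 28 mm wide (y), 16 mm thick; centre of mass within 20 mm of it.
- lube_bottle: Bystander: white plastic bottle with black cap, 40 mm diameter, 110 mm high, standing behind the row. Loose, leave alone. Origin: centre of its underside.
- sprocket: Bystander: dark steel ring-shaped sprocket blank lying flat, 72 mm diameter, 28 mm hole, 5 mm thick, nearest the robot. Loose, leave alone. Origin: centre of its underside.

How it is judged:
By the outcome, as a careful person would: the job done as asked, in the order asked, and still so for the second after the job is handed in, with the robot touching nothing.
It also fails if it takes over 120 s, if anything falls off the work surface, if the arm or the gripper's body presses on something with over 40 N, if the wrist force passes 120 N, or if a joint passes its speed limit or range.

## Working session

There is one attempt and no reset: what is moved stays moved. The work goes in short steps, Python scripts to look and compute and a tool call to move; the robot and the scene stay as the last step left them, time stands still between calls to the robot, and variables do not carry over. Pictures are saved under pics/ and viewed, and the job is handed in when it is done.

Besides the shell and the picture viewer there is one more tool, called after "Call:" by a JSON object that holds its "op" and its "data". play_rows: Moves the arm, as the interface text tells. Its arguments: {"type":"object","properties":{"moves":{"type":"array","items":{"type":"array"}},"grip_force":{"type":"number"}},"required":["moves"]}

```bash
ls; mkdir -p pics
python3 - <<'E'
from bench import *
import cv2,numpy as np
s=read_state()
for k in s: print(k,np.round(s[k],4))
for n in ["scene","side","wrist"]:
    c=camera(n); cv2.imwrite(f"pics/{n}0.png",c["frame"][:,:,::-1]); print(n,c["intrinsics"].tolist(),np.round(c["camera_from_world"],4).tolist())
E
```

```text
pics
time 0.0
joint_positions [-1.2436  0.3328 -0.0647  1.461   0.0216  1.3499 -0.0885]
joint_vel [ 0.0004 -0.0009 -0.0011 -0.0004 -0.0009  0.0009 -0.0003]
joint_torque [-1.20000e-03 -6.23263e+01  2.35000e-02 -3.89898e+01 -6.16000e-02
  3.97000e-02  1.00000e-04]
ee_pos [0.2141 0.5868 0.2218]
eef_rot [ 1.740e-01  9.847e-01 -7.000e-04 -1.000e-04]
ft_force [1.2727 0.0979 0.0687]
torque [-0.0036  0.0285  0.0098]
width 0.0871
scene [[390.23436986255444, 0.0, 324.45478518117324], [0.0, 390.23436986255444, 200.4251475991362], [0.0, 0.0, 1.0]] [[-0.1358, 0.9907, 0.0015, 0.0907], [0.8522, 0.1176, -0.5099, -0.484], [-0.5053, -0.068, -0.8603, 1.3869], [0.0, 0.0, 0.0, 1.0]]
side [[402.71947247495916, 0.0, 323.0565317785684], [0.0, 402.71947247495916, 198.66772386800494], [0.0, 0.0, 1.0]] [[-0.6959, -0.7178, 0.022, 0.4114], [-0.425, 0.387, -0.8183, 0.2654], [0.5788, -0.5788, -0.5744, 0.5206], [0.0, 0.0, 0.0, 1.0]]
wrist [[351.808805124479, 0.0, 319.83029867034054], [0.0, 351.808805124479, 203.55428378855893], [0.0, 0.0, 1.0]] [[0.3425, 0.9395, -0.0015, -0.6239], [0.8966, -0.3264, 0.2992, -0.0364], [0.2806, -0.1038, -0.9542, 0.3919], [0.0, 0.0, 0.0, 1.0]]
```

View pics/scene0.png

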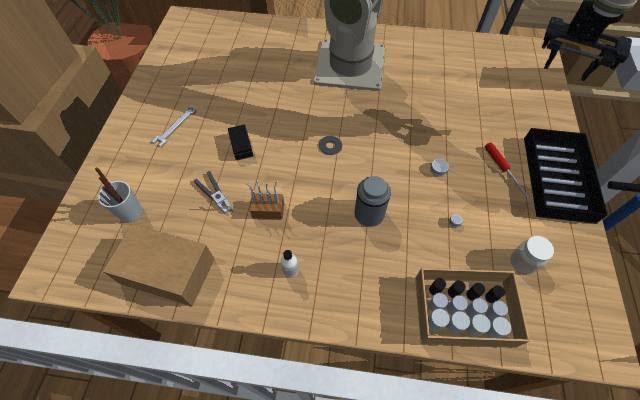

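View pics/side0.png

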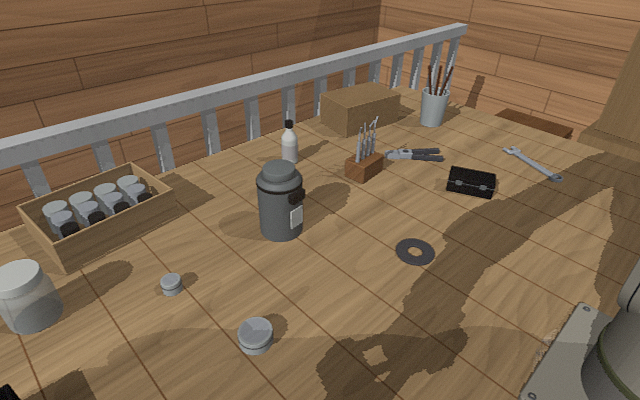

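View pics/wrist0.png

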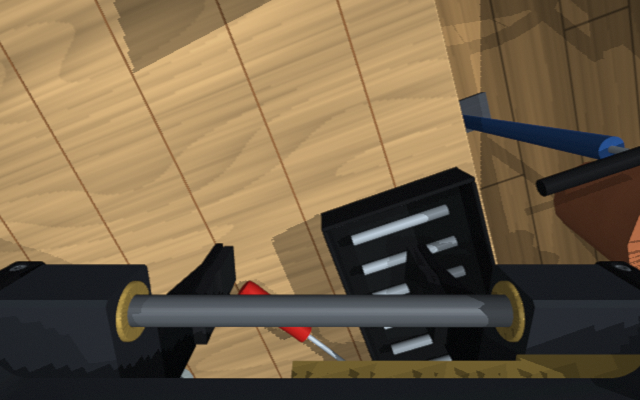

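```bash
cat > h.py <<'E'
import numpy as np,cv2,pickle
from bench import *
from scipy.optimize import least_squares,minimize
def proj(c,P):
    P=np.asarray(P,float); M=c["camera_from_world"]; q=P@M[:3,:3].T+M[:3,3]; k=c["intrinsics"]
    return np.c_[k[0,0]*q[:,0]/q[:,2]+k[0,2],k[1,1]*q[:,1]/q[:,2]+k[1,2]]
def back(c,uv,z):
    M=c["camera_from_world"];k=c["intrinsics"]
    d=np.array([(uv[0]-k[0,2])/k[0,0],(uv[1]-k[1,2])/k[1,1],1.])
    d=M[:3,:3].T@d; o=-M[:3,:3].T@M[:3,3]
    return o+d*(z-o[2])/d[2]
def grab(names,objs,tag):
    out={}
    for n in names:
        c=camera(n); cv2.imwrite(f"pics/{n}_{tag}.png",c["frame"][:,:,::-1])
        out[n]={"cam":c,"m":{}}
        for o in objs:
            r=masks_of(c,o)
            out[n]["m"][o]=r
    pickle.dump(out,open(f"{tag}.pkl","wb"))
    return out
E
python3 - <<'E'
from h import *
objs="dispenser pick_block scrubber_box wide_tin narrow_tin plier lube_bottle sprocket".split()
d=grab(["scene","side"],objs,"a")
for n in d:
    im=d[n]["cam"]["frame"][:,:,::-1].copy()
    for o in objs:
        for r in d[n]["m"][o][:3]:
            g=r["region"]; z={"plier":.008,"sprocket":.003}.get(o,.02)
            print(n,o,round(r["conf"],2),np.round(r["at"],1),g.sum(),np.round(back(d[n]["cam"],r["at"],z),3))
            if r["conf"]>.4:
                cs,_=cv2.findContours(g.astype(np.uint8),cv2.RETR_EXTERNAL,cv2.CHAIN_APPROX_NONE); cv2.drawContours(im,cs,-1,(0,255,0),1)
    cv2.imwrite(f"pics/{n}_masks.png",im)
print(read_state()["time"])
E
```

```text
scene dispenser 0.96 [368.8 196.3] 1404 [0.552 0.108 0.02 ]
scene pick_block 0.63 [269.6 204.6] 832 [ 0.615 -0.159  0.02 ]
scene scrubber_box 0.82 [241.4 145.4] 675 [ 0.425 -0.286  0.02 ]
scene wide_tin 0.76 [439.2 167.7] 234 [0.427 0.303 0.02 ]
scene narrow_tin 0.54 [455.7 220.6] 134 [0.596 0.345 0.02 ]
scene plier 0.82 [218.8 196.7] 400 [ 0.603 -0.308  0.008]
scene lube_bottle 0.84 [290.9 264.1] 374 [ 0.778 -0.07   0.02 ]
scene sprocket 0.81 [327.3 149.4] 297 [ 0.391 -0.029  0.003]
side dispenser 0.87 [282.2 201.4] 3373 [0.639 0.073 0.02 ]
side pick_block 0.56 [368.3 163.7] 1349 [ 0.621 -0.18   0.02 ]
side scrubber_box 0.56 [471.1 180. ] 1209 [ 0.414 -0.3    0.02 ]
side narrow_tin 0.85 [172.5 281.4] 461 [0.586 0.344 0.02 ]
side plier 0.73 [417.6 155.4] 537 [ 0.576 -0.324  0.008]
side plier 0.27 [172.7 281.1] 431 [0.598 0.34  0.008]
side lube_bottle 0.4 [418.9 153.2] 638 [ 0.569 -0.317  0.02 ]
side sprocket 0.76 [413.7 255.4] 658 [ 0.365 -0.011  0.003]
1.05
```

Run:
```python
import cv2
a=cv2.imread("pics/scene_masks.png")[90:290,180:480]; cv2.imwrite("pics/scm.png",cv2.resize(a,None,fx=2.6,fy=2.6,interpolation=cv2.INTER_CUBIC))
a=cv2.imread("pics/side_masks.png")[90:360,140:510]; cv2.imwrite("pics/sdm.png",cv2.resize(a,None,fx=2.1,fy=2.1,interpolation=cv2.INTER_CUBIC))
```

```text
(no output)
```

View pics/scm.png

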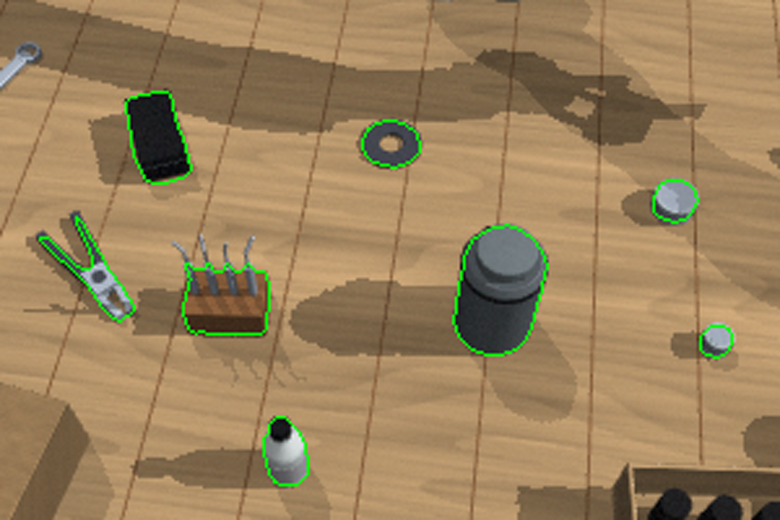

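View pics/sdm.png

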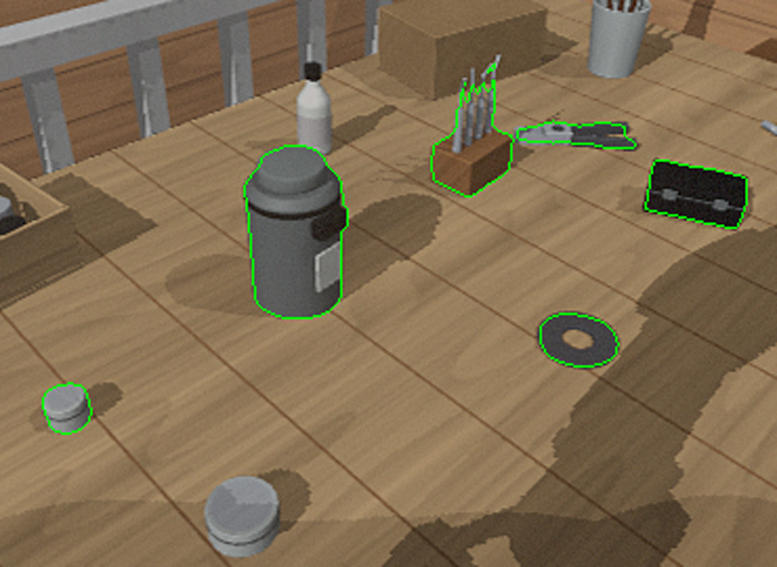

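```bash
cat >> h.py <<'E'
def circ(x,y,z,r,n=48):
    a=np.arange(n)*2*np.pi/n; return np.c_[x+r*np.cos(a),y+r*np.sin(a),np.full(n,z)]
def cyl(x,y,z0,r,h): return np.r_[circ(x,y,z0,r),circ(x,y,z0+h,r)]
def box(x,y,t,lx,ly,h,z0=0):
    P=np.array([[sx*lx/2,sy*ly/2] for sx in(-1,1) for sy in(-1,1)]); R=np.array([[np.cos(t),-np.sin(t)],[np.sin(t),np.cos(t)]])
    P=P@R.T+[x,y]; return np.r_[np.c_[P,np.full(4,z0)],np.c_[P,np.full(4,z0+h)]]
def contour(m):
    cs,_=cv2.findContours(m.astype(np.uint8),cv2.RETR_EXTERNAL,cv2.CHAIN_APPROX_NONE)
    return max(cs,key=len)[:,0,:].astype(float)
def resid(c,pts,P,off=0.5):
    H=cv2.convexHull(proj(c,P).astype(np.float32)); 
    return np.array([cv2.pointPolygonTest(H,(float(u),float(v)),True)-off for u,v in pts])
def fit(views,model,p0,loss="soft_l1"):
    """views: list of (cam,pts)"""
    f=lambda p: np.concatenate([resid(c,pts,model(p)) for c,pts in views])
    s=least_squares(f,p0,loss=loss,f_scale=1.0,x_scale=[.01 if i<2 else .1 for i in range(len(p0))],diff_step=1e-3)
    return s.x,np.sqrt(np.median(s.fun**2))
E
cat > fit1.py <<'E'
from h import *
d=pickle.load(open("a.pkl","rb")); S,D=d["scene"],d["side"]
def views(o,only=None): return [(v["cam"],contour(v["m"][o][0]["region"])) for v in (S,D) if v["m"][o] and v["m"][o][0]["conf"]>.3 and (only is None or v is only)]
# wide tin in side by colour fallback
for o,r in [("wide_tin",.025),("narrow_tin",.016),]:
    for only in (None,S,D):
        if not views(o,only): continue
        g=[.43,.30] if o=="wide_tin" else [.59,.344]
        print(o,fit(views(o,only),lambda p:cyl(p[0],p[1],0,r,.024),g))
for only in (None,S,D):
    print("sprocket",fit(views("sprocket",only),lambda p:cyl(p[0],p[1],0,.036,.005),[.37,-.01]))
    print("box",fit(views("scrubber_box",only),lambda p:box(p[0],p[1],p[2],.1,.054,.04),[.415,-.295,.1]))
print("lube",fit(views("lube_bottle",S),lambda p:np.r_[cyl(p[0],p[1],0,.02,.07),circ(p[0],p[1],.11,.01)],[.76,-.07]))
def disp(x,y,h1,r2): return np.r_[cyl(x,y,0,.042,h1),circ(x,y,.142,r2)]
for only in (None,S,D):
    print("disp",fit(views("dispenser",only),lambda p:disp(*p),[.6,.09,.11,.025]))
    print("block",fit(views("pick_block",only),lambda p:box(p[0],p[1],p[2],.056,.084,.046),[.615,-.17,0],"cauchy"))
# joint
vd=views("dispenser");vb=views("pick_block")
def f(p):
    x,y,t,h1,r2=p; bx,by=x+.28*np.sin(t),y-.28*np.cos(t)
    return np.concatenate([resid(c,pts,disp(x,y,h1,r2)) for c,pts in vd]+[resid(c,pts,box(bx,by,t,.056,.084,.046)) for c,pts in vb])
s=least_squares(f,[.6,.09,0,.11,.025],loss="cauchy",diff_step=1e-3,x_scale=[.01,.01,.1,.01,.01]); print("joint",s.x,np.median(abs(s.fun)))
x,y,t=s.x[:3]; print("block",x+.28*np.sin(t),y-.28*np.cos(t))
E
python3 fit1.py
```

```text
wide_tin (array([0.41728809, 0.30502571]), np.float64(0.6533323222883232))
wide_tin (array([0.41728809, 0.30502571]), np.float64(0.6533323222883232))
narrow_tin (array([0.58991808, 0.34514886]), np.float64(0.34847093837501397))
narrow_tin (array([0.59224548, 0.34522863]), np.float64(0.5528700845110157))
narrow_tin (array([0.58951082, 0.34512925]), np.float64(0.2672627557924967))
sprocket (array([ 0.37114621, -0.0232743 ]), np.float64(0.7362735968443019))
box (array([ 0.41196561, -0.29324311,  0.4387983 ]), np.float64(0.5489959938458651))
sprocket (array([ 0.37212766, -0.0234214 ]), np.float64(0.3549685451866602))
box (array([ 0.41445777, -0.29234746,  0.41672903]), np.float64(0.5763707695109355))
sprocket (array([ 0.37072483, -0.02314657]), np.float64(1.0307864150188775))
box (array([ 0.41146539, -0.29306735,  0.43827543]), np.float64(0.5557369696689098))
lube (array([ 0.78589786, -0.07075555]), np.float64(0.3803870357394773))
disp (array([0.59179961, 0.11352298, 0.11474579, 0.0260996 ]), np.float64(0.30637233593999913))
block (array([ 0.62046329, -0.16509638,  0.12376455]), np.float64(0.6162037399756699))
disp (array([0.59301763, 0.11433154, 0.11289759, 0.02703475]), np.float64(0.27431408660562195))
block (array([ 0.62042329, -0.16451306,  0.11281627]), np.float64(0.418596479627451))
disp (array([0.5916321 , 0.11326685, 0.11616651, 0.02608324]), np.float64(0.31105379935480304))
block (array([ 0.6213059 , -0.16666945,  0.13339148]), np.float64(1.0051219565426972))
joint [0.5919315  0.11352142 0.1022299  0.11487655 0.02608749] 0.3932154380086772
block 0.6205060378046621 -0.16501671889599423
```

```bash
cat >> h.py <<'E'
from scipy.spatial.transform import Rotation as Rn, Slerp
def ori(psi,tilt=0):
    p=np.radians(psi); y=np.array([np.cos(p),np.sin(p),0]); z=np.array([0,0,-1.]); x=np.cross(y,z)
    return Rn.from_matrix(np.c_[x,y,z])*Rn.from_rotvec([0,np.radians(tilt),0])
def plan(wps,dmax=.055,amax=10):
    """wps: (x,y,z,psi,tilt); prints rows per call of <=8, assuming each call begins at commanded pose"""
    s=read_state(); p=np.array(s["ee_pos"]);R=Rn.from_quat(s["eef_rot"]); seq=[]
    for w in wps:
        q=np.array(w[:3]);Q=ori(*w[3:]); dr=(R.inv()*Q).magnitude()
        n=int(max(np.ceil(np.linalg.norm(q-p)/dmax),np.ceil(np.degrees(dr)/amax),1)); sl=Slerp([0,1],Rn.concatenate([R,Q]))
        for i in range(1,n+1): seq.append((p+(q-p)*i/n,sl(i/n)))
        p,R=q,Q
    p0=np.array(s["ee_pos"]);R0=Rn.from_quat(s["eef_rot"])
    for i in range(0,len(seq),8):
        print("call:")
        rows=[]
        for q,Q in seq[i:i+8]:
            rows.append("[%s,%s]"%(np.round(R0.inv().apply(q-p0)*100,2).tolist(),np.round((R0.inv()*Q).as_rotvec(),3).tolist()))
        print(",\n".join(rows)); p0,R0=seq[min(i+7,len(seq)-1)]
def st():
    s=read_state(); R=Rn.from_quat(s["eef_rot"]).as_matrix()
    print("t",round(s["time"],2),"pos",np.round(s["ee_pos"],4),"psi",np.round(np.degrees(np.arctan2(R[1,1],R[0,1])),2),"z",np.round(R[:,2],3),"w",round(s["width"],4),"F",np.round(s["ft_force"],1),"q",np.round(s["joint_positions"],2))
E
python3 - <<'E'
from h import *
d=pickle.load(open("a.pkl","rb"));c=d["scene"]["cam"]
for uv in [(228,213),(196,181),(209.6,172)]: print(back(c,uv,.008))
m=camera("wrist")["camera_from_world"]; print("wristcam pos",-m[:3,:3].T@m[:3,3], "fwd",m[2,:3])
st()
plan([(.45,.2,.26,20,0),(.40,-.25,.25,-64.9,0)])
E
```

```text
[ 0.65036124 -0.26927945  0.008     ]
[ 0.56067823 -0.38784548  0.008     ]
[ 0.52479455 -0.35804546  0.008     ]
wristcam pos [0.13647228 0.61512375 0.38465435] fwd [ 0.28095972 -0.10259342 -0.95422022]
t 1.1 pos [0.2142 0.5872 0.2226] psi 69.95 z [ 0.  0. -1.] w 0.087 F [ 0.3  0.  -0.9] q [-1.24  0.33 -0.06  1.46  0.02  1.35 -0.09]
call:
[[-3.94, -3.14, -0.42],[0.0, -0.0, 0.097]],
[[-7.87, -6.29, -0.83],[0.0, -0.0, 0.194]],
[[-11.81, -9.43, -1.25],[0.0, -0.0, 0.291]],
[[-15.74, -12.57, -1.66],[0.0, -0.0, 0.387]],
[[-19.68, -15.72, -2.08],[0.0, -0.0, 0.484]],
[[-23.61, -18.86, -2.5],[0.0, -0.0, 0.581]],
[[-27.55, -22.0, -2.91],[0.0, -0.0, 0.678]],
[[-31.49, -25.14, -3.33],[0.0, -0.0, 0.775]]
call:
[[-5.01, 0.51, -0.42],[0.0, -0.0, 0.097]],
[[-9.28, -2.15, -0.3],[0.0, -0.0, 0.262]],
[[-13.55, -4.81, -0.19],[0.0, -0.0, 0.426]],
[[-17.83, -7.46, -0.08],[0.0, -0.0, 0.591]],
[[-22.1, -10.12, 0.03],[0.0, -0.0, 0.755]],
[[-26.37, -12.78, 0.14],[0.0, -0.0, 0.92]],
[[-30.64, -15.44, 0.25],[0.0, -0.0, 1.085]],
[[-34.91, -18.1, 0.36],[0.0, -0.0, 1.249]]
call:
[[-3.87, 3.21, 0.11],[0.0, 0.0, 0.165]],
[[-7.74, 6.43, 0.22],[0.0, 0.0, 0.329]]
```

Call:
{"op": "play_rows", "data": {"moves": [[[-3.9,-3.1,-0.4],[0,0,0.1],8.7],[[-7.9,-6.3,-0.8],[0,0,0.19],8.7],[[-11.8,-9.4,-1.3],[0,0,0.29],8.7],[[-15.7,-12.6,-1.7],[0,0,0.39],8.7],[[-19.7,-15.7,-2.1],[0,0,0.48],8.7],[[-23.6,-18.9,-2.5],[0,0,0.58],8.7],[[-27.5,-22.0,-2.9],[0,0,0.68],8.7],[[-31.5,-25.1,-3.3],[0,0,0.78],8.7]]}}

```text
time: 2.1
ee_pos: [0.4247, 0.242, 0.2559]
eef_rot: [0.537, 0.844, 0.0, -0.0]
ft_force: [1.1, 0.0, -1.5]
width: 0.0872
```

Call:
{"op": "play_rows", "data": {"moves": [[[-5.0,0.5,-0.4],[0,0,0.1],8.7],[[-9.3,-2.2,-0.3],[0,0,0.26],8.7],[[-13.6,-4.8,-0.2],[0,0,0.43],8.7],[[-17.8,-7.5,-0.1],[0,0,0.59],8.7],[[-22.1,-10.1,0],[0,0,0.76],8.7],[[-26.4,-12.8,0.1],[0,0,0.92],8.7],[[-30.6,-15.4,0.2],[0,0,1.08],8.7],[[-34.9,-18.1,0.4],[0,0,1.25],8.7]]}}

```text
time: 3.1
ee_pos: [0.409, -0.151, 0.2518]
eef_rot: [0.929, 0.369, 0.001, -0.0]
ft_force: [0.7, 0.0, 0.9]
width: 0.0872
```

Run:
```python
from h import *
st(); plan([(.40,-.27,.25,-64.9,0)])
```

```text
t 3.1 pos [ 0.409  -0.151   0.2518] psi -46.65 z [ 0.001  0.001 -1.   ] w 0.0872 F [0.7 0.  0.9] q [-0.44 -0.18  0.63  1.91  0.11  1.38 -0.66]
call:
[[-2.94, 2.68, 0.06],[0.0, -0.0, 0.106]],
[[-5.88, 5.36, 0.12],[0.0, -0.001, 0.212]],
[[-8.83, 8.03, 0.17],[0.0, -0.001, 0.318]]
```

Call:
{"op": "play_rows", "data": {"moves": [[[-2.0,2.0,0],[0,0,0.1],8.7],[[-4.5,4.5,0],[0,0,0.2],8.7],[[-7.0,6.0,0],[0,0,0.24],8.7],[[-7.0,6.0,0],[0,0,0.24],8.7],[[-7.0,6.0,0],[0,0,0.24],8.7]]}}

```text
time: 3.72
ee_pos: [0.4004, -0.2405, 0.2515]
eef_rot: [0.966, 0.258, 0.0, -0.0]
ft_force: [0.8, -0.1, -0.5]
width: 0.087
```

Run:
```python
from h import *
st()
d=grab(["wrist"],["scrubber_box","plier"],"b")
for o,r in d["wrist"]["m"].items():
  for k in r: print(o,k["conf"],k["at"],k["region"].sum())
st()
```

```text
t 3.73 pos [ 0.4004 -0.2405  0.2515] psi -60.04 z [ 0.  0. -1.] w 0.087 F [ 0.8 -0.1 -0.5] q [-0.35 -0.1   0.76  1.85  0.07  1.37 -0.66]
scrubber_box 0.93 [365.4, 183.4] 4676
plier 0.63 [474.1, 56.0] 3705
t 3.88 pos [ 0.4005 -0.2402  0.2515] psi -59.99 z [ 0.  0. -1.] w 0.0868 F [0.2 0.7 0.2] q [-0.35 -0.1   0.76  1.85  0.07  1.37 -0.66]
```

View pics/wrist_b.png

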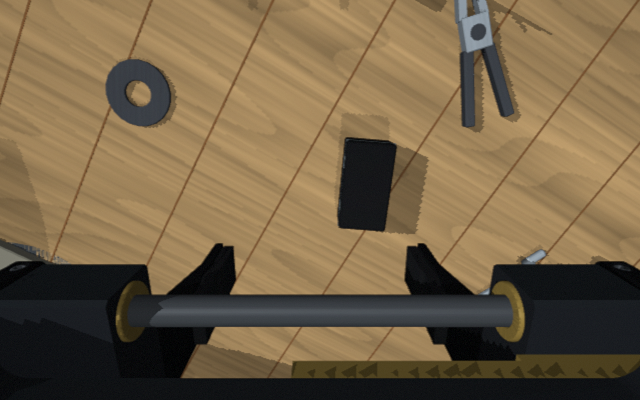

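Run:
```python
from h import *
d=pickle.load(open("b.pkl","rb"))["wrist"]; c=d["cam"]
print(fit([(c,contour(d["m"]["scrubber_box"][0]["region"]))],lambda p:box(p[0],p[1],p[2],.1,.054,.04),[.412,-.293,.438]))
for uv in [(479,31),(466,125),(508,116)]: print(back(c,uv,.008))
st(); plan([(.412,-.293,.13,-64.6,0),(.412,-.293,.014,-64.6,0)],dmax=.04)
```

```text
(array([ 0.41126981, -0.29302172,  0.4475247 ]), np.float64(0.3771718137579936))
[ 0.60919302 -0.31288417  0.008     ]
[ 0.52480134 -0.35959413  0.008     ]
[ 0.55626962 -0.3943937   0.008     ]
t 3.88 pos [ 0.4005 -0.2402  0.2515] psi -59.99 z [ 0.  0. -1.] w 0.0868 F [0.2 0.7 0.2] q [-0.35 -0.1   0.76  1.85  0.07  1.37 -0.66]
call:
[[-0.41, 1.29, 3.04],[-0.0, -0.0, 0.02]],
[[-0.82, 2.57, 6.07],[-0.0, -0.0, 0.04]],
[[-1.23, 3.86, 9.11],[-0.0, -0.0, 0.06]],
[[-1.65, 5.15, 12.15],[-0.0, -0.0, 0.081]],
[[-1.65, 5.15, 16.01],[-0.0, -0.0, 0.081]],
[[-1.65, 5.15, 19.88],[-0.0, -0.0, 0.081]],
[[-1.65, 5.15, 23.75],[-0.0, -0.0, 0.081]]
```

Call:
{"op": "play_rows", "data": {"moves": [[[-0.8,2.6,4.0],[0,0,0.04],8.7],[[-1.7,5.15,8.0],[0,0,0.08],8.7],[[-1.7,5.15,12.0],[0,0,0.08],8.7],[[-1.7,5.15,16.0],[0,0,0.08],8.7],[[-1.7,5.15,19.5],[0,0,0.08],8.7],[[-1.7,5.15,22.5],[0,0,0.08],8.7],[[-1.7,5.15,24.0],[0,0,0.08],8.7],[[-1.7,5.15,24.0],[0,0,0.08],8.7]]}}

```text
time: 4.88
ee_pos: [0.4109, -0.2939, 0.0111]
eef_rot: [0.976, 0.219, -0.001, -0.0]
ft_force: [-0.0, 0.7, 0.2]
width: 0.0869
```

Call:
{"op": "play_rows", "data": {"moves": [[[0,0,0],[0,0,0],4.5],[[0,0,0],[0,0,0],4.5],[[0,0,0],[0,0,0],4.5],[[0,0,0],[0,0,0],4.5],[[0,0,0],[0,0,0],4.5]], "grip_force": 20}}

```text
time: 5.5
ee_pos: [0.4112, -0.2942, 0.0117]
eef_rot: [0.976, 0.219, 0.0, -0.0]
ft_force: [-0.8, 0.9, 3.6]
width: 0.0538
```

Run:
```python
from h import *
st();
```

```text
t 5.5 pos [ 0.4112 -0.2942  0.0117] psi -64.68 z [ 0.  0. -1.] w 0.0538 F [-0.8  0.9  3.6] q [-0.14  0.39  0.78  2.02 -0.36  0.87 -0.29]
```

Run:
```python
from h import *
plan([(.411,-.294,.20,-64.68,0),(.606,-.0257,.20,5.86,0)],dmax=.045,amax=8)
```

```text
call:
[[-0.0, -0.01, -3.77],[-0.0, -0.0, -0.0]],
[[-0.0, -0.01, -7.53],[-0.0, -0.0, -0.0]],
[[-0.0, -0.02, -11.3],[-0.0, -0.0, -0.0]],
[[-0.0, -0.02, -15.06],[-0.0, -0.0, -0.0]],
[[-0.0, -0.03, -18.83],[-0.0, -0.0, -0.0]],
[[3.23, -1.8, -18.83],[-0.0, -0.0, -0.137]],
[[6.46, -3.57, -18.83],[-0.0, -0.0, -0.274]],
[[9.7, -5.34, -18.82],[-0.0, -0.0, -0.41]]
call:
[[3.67, -0.33, 0.0],[0.0, 0.0, -0.137]],
[[7.34, -0.66, 0.0],[0.0, 0.0, -0.274]],
[[11.01, -0.99, 0.0],[0.0, 0.0, -0.41]],
[[14.68, -1.33, 0.0],[0.0, 0.0, -0.547]],
[[18.35, -1.66, 0.0],[0.0, 0.0, -0.684]],
[[22.02, -1.99, 0.0],[0.0, 0.0, -0.821]]
```

Call:
{"op": "play_rows", "data": {"moves": [[[0,0,-2.5],[0,0,0],4.5],[[0,0,-6.0],[0,0,0],4.5],[[0,0,-10.0],[0,0,0],4.5],[[0,0,-15.0],[0,0,0],4.5],[[0,0,-18.8],[0,0,0],4.5],[[3.2,-1.8,-18.8],[0,0,-0.14],4.5],[[6.5,-3.6,-18.8],[0,0,-0.27],4.5],[[9.7,-5.3,-18.8],[0,0,-0.41],4.5]], "grip_force": 25}}

```text
time: 6.5
ee_pos: [0.4764, -0.2037, 0.1993]
eef_rot: [0.91, 0.415, -0.0, -0.0]
ft_force: [-0.6, 0.2, -2.9]
width: 0.0538
```

Call:
{"op": "play_rows", "data": {"moves": [[[3.7,-0.3,0],[0,0,-0.14],4.5],[[7.3,-0.7,0],[0,0,-0.27],4.5],[[11.0,-1.0,0],[0,0,-0.41],4.5],[[14.7,-1.3,0],[0,0,-0.55],4.5],[[18.4,-1.7,0],[0,0,-0.68],4.5],[[22.0,-2.0,0],[0,0,-0.82],4.5],[[22.0,-2.0,0],[0,0,-0.82],4.5],[[22.0,-2.0,0],[0,0,-0.82],4.5]]}}

```text
time: 7.5
ee_pos: [0.6054, -0.027, 0.199]
eef_rot: [0.671, 0.741, -0.001, -0.0]
ft_force: [-0.6, -0.5, -2.6]
width: 0.0537
```

Run:
```python
from h import *
st(); plan([(.6062,-.0257,.20,5.86,0),(.6062,-.0257,.0125,5.86,0)],dmax=.045,amax=8)
```

```text
t 7.5 pos [ 0.6054 -0.027   0.199 ] psi 5.69 z [-0.001 -0.001 -1.   ] w 0.0537 F [-0.6 -0.5 -2.6] q [-0.49  0.33  0.58  1.57 -0.19  1.29  0.21]
call:
[[0.12, 0.09, -0.1],[-0.001, 0.001, -0.003]],
[[0.13, 0.1, 3.65],[-0.001, 0.001, -0.003]],
[[0.13, 0.1, 7.4],[-0.001, 0.001, -0.003]],
[[0.13, 0.11, 11.15],[-0.001, 0.001, -0.003]],
[[0.13, 0.11, 14.9],[-0.001, 0.001, -0.003]],
[[0.14, 0.12, 18.65],[-0.001, 0.001, -0.003]]
```

Call:
{"op": "play_rows", "data": {"moves": [[[0.1,0.1,3.5],[0,0,0],4.5],[[0.1,0.1,7.0],[0,0,0],4.5],[[0.1,0.1,10.5],[0,0,0],4.5],[[0.1,0.1,14.0],[0,0,0],4.5],[[0.1,0.1,16.0],[0,0,0],4.5],[[0.1,0.1,16.0],[0,0,0],4.5],[[0.1,0.1,16.0],[0,0,0],4.5]]}}

```text
time: 8.38
ee_pos: [0.6077, -0.0255, 0.041]
eef_rot: [0.671, 0.742, 0.001, 0.001]
ft_force: [-0.4, 0.0, -2.3]
width: 0.0541
```

Run:
```python
from h import *
st(); plan([(.6062,-.0257,.0122,5.86,0)],dmax=.045,amax=8)
```

```text
t 8.38 pos [ 0.6077 -0.0255  0.041 ] psi 5.75 z [ 0.002  0.    -1.   ] w 0.0541 F [-0.4  0.  -2.3] q [-0.44  0.5   0.52  1.72 -0.29  1.    0.28]
call:
[[-0.01, -0.16, 2.88],[0.002, 0.0, -0.002]]
```

Call:
{"op": "play_rows", "data": {"moves": [[[0,-0.1,1.5],[0,0,0],4.5],[[0,-0.1,2.4],[0,0,0],4.5],[[0,-0.1,2.8],[0,0,0],4.5],[[0,-0.1,2.9],[0,0,0],4.5],[[0,-0.1,2.9],[0,0,0],4.5]]}}

```text
time: 9.0
ee_pos: [0.6053, -0.0251, 0.0117]
eef_rot: [0.671, 0.742, -0.0, -0.001]
ft_force: [-9.1, 1.5, 14.9]
width: 0.0534
```

Run:
```python
from h import *
st(); 
for i in range(3): camera("scene"); st()
```

```text
t 9.0 pos [ 0.6053 -0.0251  0.0117] psi 5.78 z [-0.002  0.001 -1.   ] w 0.0534 F [-9.1  1.5 14.9] q [-0.43  0.53  0.5   1.74 -0.31  0.95  0.3 ]
t 9.05 pos [ 0.6053 -0.0251  0.0117] psi 5.78 z [-0.001  0.001 -1.   ] w 0.0539 F [-9.1  0.3 15.7] q [-0.43  0.53  0.5   1.74 -0.31  0.95  0.3 ]
t 9.1 pos [ 0.6053 -0.0251  0.0117] psi 5.78 z [-0.002  0.001 -1.   ] w 0.0538 F [-8.8  1.9 16. ] q [-0.43  0.53  0.5   1.74 -0.31  0.95  0.3 ]
t 9.15 pos [ 0.6053 -0.025   0.0117] psi 5.79 z [-0.001  0.001 -1.   ] w 0.0537 F [-10.5   0.3  15.9] q [-0.43  0.53  0.5   1.74 -0.31  0.95  0.3 ]
```

Call:
{"op": "play_rows", "data": {"moves": [[[0,0,-0.1],[0,0,0],7.0],[[0,0,-0.1],[0,0,0],7.5],[[0,0,-0.1],[0,0,0],7.5],[[0,0,-2.0],[0,0,0],7.5],[[0,0,-6.0],[0,0,0],7.5],[[0,0,-11.0],[0,0,0],7.5],[[0,0,-17.0],[0,0,0],8.7],[[0,0,-21.0],[0,0,0],8.7]]}}

```text
time: 10.15
ee_pos: [0.6064, -0.0257, 0.225]
eef_rot: [0.671, 0.742, 0.001, 0.001]
ft_force: [0.3, -0.5, -0.3]
width: 0.0845
```

Run:
```python
from h import *
camera("side");st()
objs="dispenser pick_block scrubber_box wide_tin".split()
d=grab(["scene","side","wrist"],objs,"c")
for n in d:
  for o,r in d[n]["m"].items(): print(n,o,[(round(k["conf"],2),np.round(k["at"])) for k in r[:2]])
def views(o,ns=("scene","side","wrist")): return [(d[n]["cam"],contour(d[n]["m"][o][0]["region"])) for n in ns if d[n]["m"][o] and d[n]["m"][o][0]["conf"]>.3]
for ns in (("scene",),("side",),("wrist",)):
    if views("scrubber_box",ns): print(ns,fit(views("scrubber_box",ns),lambda p:box(p[0],p[1],p[2],.1,.054,.04),[.606,-.026,1.673]))
    if views("pick_block",ns):print(ns,"block",fit(views("pick_block",ns),lambda p:box(p[0],p[1],p[2],.056,.084,.046),[.62,-.165,.1],"cauchy"))
st()
```

```text
t 10.2 pos [ 0.6082 -0.0259  0.2298] psi 5.74 z [ 0.01   0.001 -1.   ] w 0.0858 F [ 0.8 -1.1  5. ] q [-0.5   0.31  0.59  1.53 -0.18  1.34  0.2 ]
scene dispenser [(0.61, array([371., 200.]))]
scene pick_block [(0.68, array([268., 204.]))]
scene scrubber_box [(0.96, array([316., 208.]))]
scene wide_tin [(0.59, array([438., 166.]))]
side dispenser [(0.6, array([284., 202.]))]
side pick_block [(0.71, array([367., 162.]))]
side scrubber_box [(0.96, array([327., 190.]))]
side wide_tin [(0.97, array([253., 331.])), (0.2, array([415., 253.]))]
wrist dispenser [(0.83, array([315.,  25.]))]
wrist pick_block [(0.95, array([321., 284.]))]
wrist scrubber_box [(0.69, array([317., 173.]))]
wrist wide_tin []
('scene',) (array([ 0.60636591, -0.02460053,  1.64567606]), np.float64(0.660829092357083))
('scene',) block (array([ 0.61944992, -0.16532065,  0.12592801]), np.float64(0.4332587601044618))
('side',) (array([ 0.60539694, -0.0266517 ,  1.71770469]), np.float64(0.7629500269377083))
('side',) block (array([ 0.6223089 , -0.16729306,  0.1672969 ]), np.float64(0.5884775734478236))
('wrist',) (array([ 0.60461315, -0.0246394 ,  1.66750594]), np.float64(0.24748253813192944))
('wrist',) block (array([ 0.62099537, -0.1664495 ,  0.09697381]), np.float64(0.31824705641881623))
t 10.95 pos [ 0.6058 -0.0252  0.2204] psi 5.78 z [-0.  0. -1.] w 0.087 F [-0.   0.4 -0.1] q [-0.5   0.32  0.59  1.54 -0.18  1.33  0.21]
```

View pics/wrist_c.png

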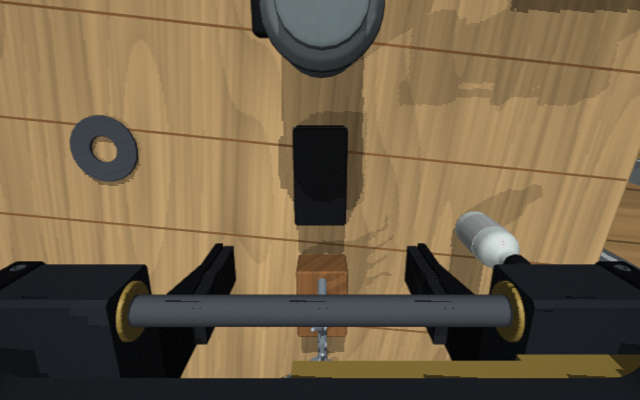

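View pics/side_c.png

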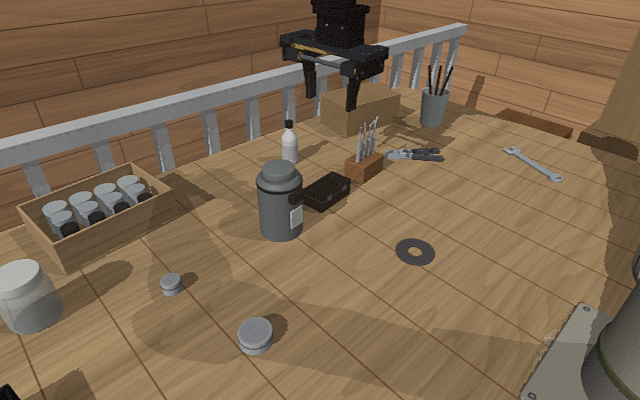

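Run:
```python
from h import *
d=pickle.load(open("c.pkl","rb"))
v=[(d[n]["cam"],contour(d[n]["m"]["wide_tin"][0]["region"])) for n in("scene","side")]
for k in (v,v[:1],v[1:]): print(fit(k,lambda p:cyl(p[0],p[1],0,.025,.024),[.417,.305]))
plan([(.417,.295,.20,5.8,0)],dmax=.05)
```

```text
(array([0.41758235, 0.30398579]), np.float64(0.4159645100309334))
(array([0.41978332, 0.30322559]), np.float64(0.3278768896139387))
(array([0.41732741, 0.3040944 ]), np.float64(0.39860386381038204))
call:
[[4.22, -1.94, 0.26],[-0.0, -0.0, -0.0]],
[[8.44, -3.89, 0.51],[-0.0, -0.0, -0.0]],
[[12.66, -5.83, 0.77],[-0.0, -0.0, -0.0]],
[[16.88, -7.78, 1.02],[-0.0, -0.0, -0.0]],
[[21.1, -9.72, 1.28],[-0.0, -0.0, -0.0]],
[[25.32, -11.67, 1.53],[-0.0, -0.0, -0.0]],
[[29.54, -13.61, 1.79],[-0.0, -0.0, -0.0]],
[[33.76, -15.56, 2.04],[-0.0, -0.0, -0.0]]
```

Call:
{"op": "play_rows", "data": {"moves": [[[4.0,-2.5,0],[0,0,0],8.7],[[8.0,-5.0,0.3],[0,0,0],8.7],[[12.0,-7.5,0.5],[0,0,0],8.7],[[16.0,-10.0,0.8],[0,0,0],8.7],[[20.0,-12.5,1.0],[0,0,0],8.7],[[24.0,-15.0,1.5],[0,0,0],8.7],[[27.0,-16.0,2.0],[0,0,0],8.7],[[27.0,-16.0,2.0],[0,0,0],8.7]]}}

```text
time: 11.95
ee_pos: [0.4181, 0.2293, 0.2003]
eef_rot: [0.669, 0.743, -0.0, -0.0]
ft_force: [0.6, -0.7, 0.1]
width: 0.087
```

Run:
```python
from h import *
camera("scene");camera("scene");st()
d=grab(["wrist"],["wide_tin","narrow_tin"],"d")
for o,r in d["wrist"]["m"].items():
  for k in r: print(o,k["conf"],k["at"],k["region"].sum())
c=d["wrist"]["cam"]
print(fit([(c,contour(d["wrist"]["m"]["wide_tin"][0]["region"]))],lambda p:cyl(p[0],p[1],0,.025,.024),[.417,.305]))
st();plan([(.417,.304,.0045,5.8,0)])
```

```text
t 12.05 pos [0.4197 0.2269 0.2006] psi 5.78 z [ 0. -0. -1.] w 0.0872 F [ 0.  -0.3 -0.3] q [-0.93  0.01  0.34  1.89 -0.    1.25 -0.49]
wide_tin 0.55 [326.4, 98.2] 2312
narrow_tin 0.92 [513.1, 72.7] 1311
narrow_tin 0.64 [468.3, 269.7] 1547
(array([0.41718977, 0.30436488]), np.float64(0.5030776218229466))
t 12.2 pos [0.4201 0.2263 0.2007] psi 5.68 z [ 0.  0. -1.] w 0.0869 F [-1.  -0.2 -0. ] q [-0.93  0.01  0.35  1.89 -0.    1.25 -0.49]
call:
[[1.94, 0.11, 4.91],[0.0, -0.0, -0.001]],
[[3.88, 0.23, 9.81],[0.0, -0.0, -0.001]],
[[5.82, 0.34, 14.72],[0.0, -0.0, -0.002]],
[[7.76, 0.46, 19.62],[0.0, -0.0, -0.002]]
```

View pics/wrist_d.png

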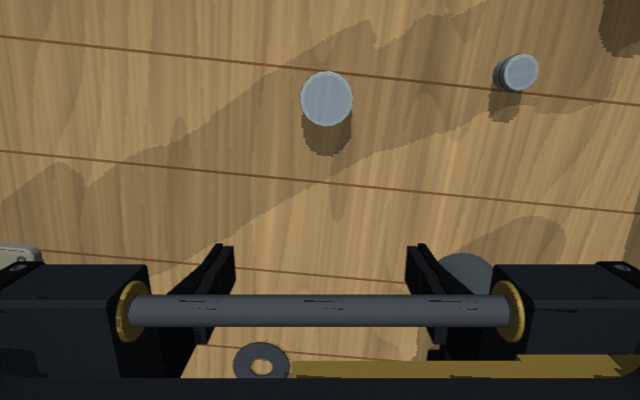

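Call:
{"op": "play_rows", "data": {"moves": [[[4.0,0.2,3.5],[0,0,0],8.7],[[7.8,0.45,7.0],[0,0,0],8.7],[[7.8,0.45,11.0],[0,0,0],8.7],[[7.8,0.45,15.0],[0,0,0],8.7],[[7.8,0.45,18.0],[0,0,0],8.7],[[7.8,0.45,19.4],[0,0,0],8.7],[[7.8,0.45,19.4],[0,0,0],8.7]]}}

```text
time: 13.08
ee_pos: [0.4162, 0.3048, 0.0063]
eef_rot: [0.671, 0.742, -0.0, 0.0]
ft_force: [1.1, -0.2, 0.3]
width: 0.0868
```

Call:
{"op": "play_rows", "data": {"moves": [[[0,0,0],[0,0,0],4.0],[[0,0,0],[0,0,0],4.0],[[0,0,0],[0,0,0],4.0],[[0,0,0],[0,0,0],4.0],[[0,0,0],[0,0,0],4.0]], "grip_force": 15}}

```text
time: 13.7
ee_pos: [0.4162, 0.3055, 0.0068]
eef_rot: [0.67, 0.742, 0.0, -0.0]
ft_force: [0.2, -0.1, 2.8]
width: 0.0494
```

Run:
```python
from h import *
camera("scene");st();plan([(.417,.304,.21,5.8,0),(.6058,-.0255,.21,5.8,0)],dmax=.05)
```

```text
t 13.75 pos [0.4162 0.3055 0.0068] psi 5.79 z [ 0.  0. -1.] w 0.0494 F [-0.3 -0.7  2.1] q [-0.96  0.34  0.28  1.97 -0.12  0.85 -0.52]
call:
[[-0.03, 0.01, -4.06],[0.0, -0.0, -0.0]],
[[-0.06, 0.03, -8.13],[0.0, -0.0, -0.0]],
[[-0.09, 0.04, -12.19],[0.0, -0.0, -0.0]],
[[-0.12, 0.06, -16.26],[0.0, -0.0, -0.0]],
[[-0.15, 0.07, -20.32],[0.0, -0.0, -0.0]],
[[-4.49, 2.01, -20.33],[0.0, -0.0, -0.0]],
[[-8.82, 3.94, -20.33],[0.0, -0.0, -0.0]],
[[-13.16, 5.87, -20.33],[0.0, -0.0, -0.0]]
call:
[[-4.34, 1.93, 0.0],[0.0, 0.0, 0.0]],
[[-8.67, 3.86, 0.0],[0.0, 0.0, 0.0]],
[[-13.01, 5.8, 0.0],[0.0, 0.0, 0.0]],
[[-17.34, 7.73, 0.0],[0.0, 0.0, 0.0]],
[[-21.68, 9.66, 0.0],[0.0, 0.0, 0.0]]
```

Call:
{"op": "play_rows", "data": {"moves": [[[0,0,-2.5],[0,0,0],4.0],[[0,0,-6.5],[0,0,0],4.0],[[0,0,-11.0],[0,0,0],4.0],[[0,0,-16.0],[0,0,0],4.0],[[0,0,-20.3],[0,0,0],4.0],[[-4.5,2.0,-20.3],[0,0,0],4.0],[[-8.8,3.9,-20.3],[0,0,0],4.0],[[-13.2,5.9,-20.3],[0,0,0],4.0]]}}

```text
time: 14.75
ee_pos: [0.4884, 0.1787, 0.2096]
eef_rot: [0.67, 0.742, 0.0, -0.0]
ft_force: [0.1, 0.0, -0.7]
width: 0.0497
```

Call:
{"op": "play_rows", "data": {"moves": [[[-4.3,1.9,0],[0,0,0],4.0],[[-8.7,3.9,0],[0,0,0],4.0],[[-13.0,5.8,0],[0,0,0],4.0],[[-17.0,7.7,0],[0,0,0],4.0],[[-20.0,9.2,0],[0,0,0],4.0],[[-21.5,9.7,0],[0,0,0],4.0],[[-21.5,9.7,0],[0,0,0],4.0],[[-21.5,9.7,0],[0,0,0],4.0]]}}

```text
time: 15.75
ee_pos: [0.6058, -0.0225, 0.2094]
eef_rot: [0.67, 0.742, 0.0, -0.001]
ft_force: [0.1, 1.0, -0.4]
width: 0.0495
```

Run:
```python
from h import *
camera("scene");camera("scene");camera("scene");st();plan([(.6055,-.024,.21,5.8,0),(.6055,-.024,.060,5.8,0)],dmax=.05)
```

```text
t 15.9 pos [ 0.606  -0.0227  0.2096] psi 5.89 z [ 0.     0.001 -1.   ] w 0.0495 F [-0.3 -0.2 -0.8] q [-0.51  0.33  0.59  1.56 -0.19  1.31  0.21]
call:
[[-0.12, -0.06, -0.04],[0.0, -0.001, 0.002]],
[[-0.13, -0.06, 4.96],[0.0, -0.001, 0.002]],
[[-0.13, -0.06, 9.96],[0.0, -0.001, 0.002]],
[[-0.14, -0.07, 14.96],[0.0, -0.001, 0.002]]
```

Call:
{"op": "play_rows", "data": {"moves": [[[-0.1,0,3.5],[0,0,0],4.0],[[-0.1,0,7.5],[0,0,0],4.0],[[-0.1,0,11.5],[0,0,0],4.0],[[-0.1,0,14.0],[0,0,0],4.0],[[-0.1,0,15.0],[0,0,0],4.0],[[-0.1,0,15.0],[0,0,0],4.0],[[-0.1,0,15.0],[0,0,0],4.0]]}}

```text
time: 16.77
ee_pos: [0.6072, -0.025, 0.0609]
eef_rot: [0.67, 0.742, 0.001, 0.001]
ft_force: [-0.3, 0.0, -0.5]
width: 0.0498
```

Run:
```python
from h import *
camera("scene");camera("scene");camera("scene");st();plan([(.6055,-.024,.0468,5.8,0)],dmax=.05)
```

```text
t 16.93 pos [ 0.6069 -0.0251  0.0605] psi 5.79 z [ 0.001  0.    -1.   ] w 0.0497 F [ 0.1  0.  -0.7] q [-0.46  0.47  0.54  1.71 -0.28  1.03  0.28]
call:
[[0.12, -0.13, 1.37],[0.001, -0.0, -0.0]]
```

Call:
{"op": "play_rows", "data": {"moves": [[[0.1,-0.1,0.7],[0,0,0],4.0],[[0.1,-0.1,1.1],[0,0,0],4.0],[[0.1,-0.1,1.35],[0,0,0],4.0],[[0.1,-0.1,1.4],[0,0,0],4.0],[[0.1,-0.1,1.4],[0,0,0],4.0]]}}

```text
time: 17.55
ee_pos: [0.6049, -0.0241, 0.0465]
eef_rot: [0.671, 0.742, 0.0, -0.001]
ft_force: [-6.8, 1.9, 13.9]
width: 0.0499
```

Run:
```python
from h import *
camera("scene");st()
```

```text
t 17.6 pos [ 0.6049 -0.0241  0.0465] psi 5.78 z [-0.001  0.001 -1.   ] w 0.0496 F [-7.5  0.9 14.8] q [-0.46  0.49  0.54  1.72 -0.29  1.01  0.28]
```

Call:
{"op": "play_rows", "data": {"moves": [[[0,0,-0.1],[0,0,0],4.0],[[0,0,-0.1],[0,0,0],6.5],[[0,0,-0.1],[0,0,0],7.0],[[0,0,-0.1],[0,0,0],7.0],[[0,0,-2.5],[0,0,0],7.0],[[0,0,-6.5],[0,0,0],7.5],[[0,0,-11.5],[0,0,0],8.7],[[0,0,-17.0],[0,0,0],8.7]]}}

```text
time: 18.6
ee_pos: [0.6048, -0.0243, 0.2167]
eef_rot: [0.671, 0.742, -0.0, -0.0]
ft_force: [1.5, 0.6, -0.6]
width: 0.0844
```

Run:
```python
from h import *
camera("side");camera("side");st()
objs="scrubber_box wide_tin narrow_tin dispenser pick_block".split()
d=grab(["scene","side","wrist"],objs,"e")
for n in d:
  for o,r in d[n]["m"].items(): print(n,o,[(round(k["conf"],2),np.round(k["at"])) for k in r[:2]])
  for o,z,r,g in (("wide_tin",.04,.025,[.605,-.025]),("narrow_tin",0,.016,[.59,.345])):
    if d[n]["m"][o]: print(n,o,fit([(d[n]["cam"],contour(d[n]["m"][o][0]["region"]))],lambda p:cyl(p[0],p[1],z,r,.024),g))
c=d["wrist"]; print(fit([(c["cam"],contour((c["m"]["scrubber_box"][0]["region"]|c["m"]["wide_tin"][0]["region"])))],lambda p:box(p[0],p[1],p[2],.1,.054,.04),[.606,-.026,1.673]))
st()
```

```text
t 18.7 pos [ 0.608  -0.0248  0.2218] psi 5.76 z [ 0.009  0.001 -1.   ] w 0.0859 F [-0.1 -0.6 -0.3] q [-0.51  0.32  0.6   1.55 -0.19  1.33  0.21]
scene scrubber_box [(0.65, array([321., 214.]))]
scene wide_tin [(0.87, array([320., 200.]))]
scene narrow_tin [(0.46, array([454., 221.]))]
scene dispenser [(0.65, array([264., 206.])), (0.56, array([370., 197.]))]
scene pick_block [(0.67, array([269., 204.]))]
scene wide_tin (array([ 0.60648989, -0.02509422]), np.float64(0.20997699682985904))
scene narrow_tin (array([0.59136192, 0.34591276]), np.float64(0.2640245899063903))
side scrubber_box [(0.98, array([324., 192.]))]
side wide_tin [(0.92, array([326., 173.])), (0.3, array([173., 284.]))]
side narrow_tin [(0.75, array([171., 282.])), (0.64, array([328., 177.]))]
side dispenser [(0.76, array([283., 199.]))]
side pick_block [(0.65, array([368., 162.]))]
side wide_tin (array([ 0.60435624, -0.02578181]), np.float64(0.6356787646008093))
side narrow_tin (array([0.59002601, 0.34498651]), np.float64(0.48780475882650365))
wrist scrubber_box [(0.58, array([319., 157.]))]
wrist wide_tin [(0.78, array([318., 185.]))]
wrist narrow_tin []
wrist dispenser [(0.7, array([316.,  29.]))]
wrist pick_block [(0.67, array([322., 285.]))]
wrist wide_tin (array([ 0.60489578, -0.02548129]), np.float64(0.6557843067121871))
(array([ 0.60471188, -0.0244714 ,  1.67225351]), np.float64(0.5665806817241914))
t 19.6 pos [ 0.6053 -0.0243  0.2155] psi 5.79 z [ 0.  0. -1.] w 0.0872 F [ 0.1 -0.3 -0.2] q [-0.51  0.32  0.6   1.55 -0.19  1.32  0.21]
```

View pics/wrist_e.png

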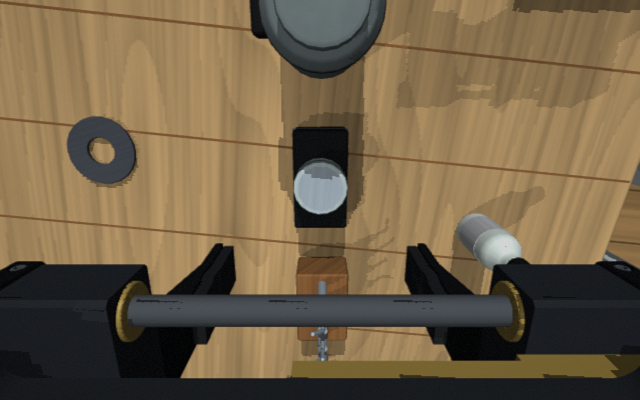

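View pics/side_e.png

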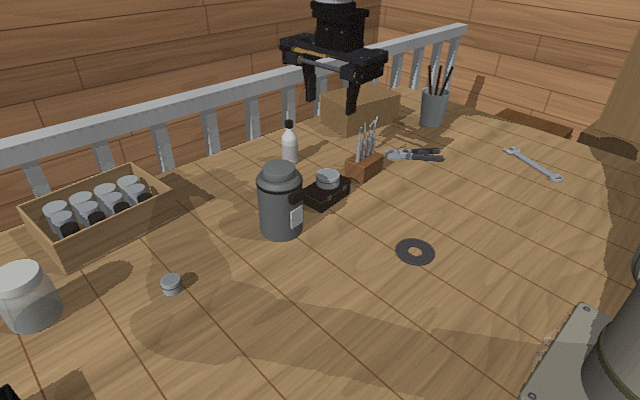

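Run:
```python
from h import *
d=pickle.load(open("e.pkl","rb"));c=d["scene"]["cam"]
for uv in [(522,268),(425,340),(420,272),(515,192)]: print(uv,back(c,uv,0))
# nozzle
w=d["wrist"]["cam"]; print("noz",back(w,(252,20),.1), back(w,(255,20),.08),back(w,(252,20),.12))
plan([(.5,.20,.22,60,0),(.592,.28,.20,95.8,-12)],dmax=.055)
```

```text
(522, 268) [0.69980715 0.51446212 0.        ]
(425, 340) [0.91178322 0.26953189 0.        ]
(420, 272) [0.74622276 0.25599431 0.        ]
(515, 192) [0.46764266 0.52211937 0.        ]
noz [0.54369606 0.10198056 0.1       ] [0.54215238 0.10542642 0.08      ] [0.54751126 0.09876521 0.12      ]
call:
[[3.9, -1.37, -0.07],[0.0, -0.0, -0.158]],
[[7.79, -2.74, -0.15],[0.0, -0.0, -0.315]],
[[11.69, -4.11, -0.22],[0.0, -0.0, -0.473]],
[[15.58, -5.47, -0.3],[0.0, -0.0, -0.631]],
[[19.48, -6.84, -0.37],[0.0, -0.0, -0.789]],
[[23.37, -8.21, -0.44],[0.0, -0.0, -0.946]],
[[25.13, -5.72, 0.06],[-0.039, -0.04, -1.102]],
[[26.89, -3.23, 0.56],[-0.08, -0.08, -1.257]]
call:
[[-1.76, 2.43, 0.73],[-0.016, -0.051, -0.156]],
[[-3.53, 4.86, 1.46],[-0.033, -0.101, -0.311]]
```

Call:
{"op": "play_rows", "data": {"moves": [[[3.9,-1.4,0],[0,0,-0.16],8.7],[[7.8,-2.7,0],[0,0,-0.32],8.7],[[11.7,-4.1,0],[0,0,-0.47],8.7],[[15.6,-5.5,0],[0,0,-0.63],8.7],[[19.5,-6.8,0],[0,0,-0.79],8.7],[[23.4,-8.2,0],[0,0,-0.95],8.7],[[25.1,-5.7,0],[0,0,-1.1],8.7],[[26.9,-3.2,0],[0,0,-1.26],8.7]]}}

```text
time: 20.6
ee_pos: [0.5466, 0.2412, 0.2159]
eef_rot: [0.102, 0.995, 0.0, 0.0]
ft_force: [0.3, -0.1, 0.7]
width: 0.0869
```

Call:
{"op": "play_rows", "data": {"moves": [[[0,3.0,0.5],[0,-0.05,-0.16],8.7],[[0,6.0,1.0],[0,-0.12,-0.31],8.7],[[0,6.0,1.0],[0,-0.21,-0.31],8.7],[[0,6.0,1.0],[0,-0.21,-0.31],8.7],[[0,6.0,1.0],[0,-0.21,-0.31],8.7]]}}

```text
time: 21.22
ee_pos: [0.5591, 0.2983, 0.206]
eef_rot: [-0.05, 0.993, -0.011, 0.103]
ft_force: [0.3, 0.1, -0.6]
width: 0.0869
```

Run:
```python
from h import *
camera("side");camera("side");st()
plan([(.592,.345,.10,95.86,-12),(.592,.345,.007,95.86,-12)],dmax=.045)
```

```text
t 21.32 pos [0.5595 0.2981 0.2058] psi 95.52 z [ 0.207 -0.011 -0.978] w 0.0867 F [-0.7  0.3  0.5] q [-0.85  0.23  0.26  1.65  0.08  1.1   1.03]
call:
[[-0.49, 1.56, 3.66],[-0.011, -0.001, 0.0]],
[[-0.98, 3.13, 7.31],[-0.022, -0.002, 0.001]],
[[-1.47, 4.69, 10.97],[-0.032, -0.003, 0.001]],
[[-0.84, 4.79, 14.0],[-0.032, -0.003, 0.001]],
[[-0.2, 4.89, 17.04],[-0.032, -0.003, 0.001]],
[[0.43, 4.99, 20.07],[-0.032, -0.003, 0.001]]
```

Call:
{"op": "play_rows", "data": {"moves": [[[-0.5,1.6,3.6],[-0.01,0,0],8.7],[[-1.0,3.1,7.3],[-0.02,0,0],8.7],[[-1.5,4.7,11.0],[-0.03,0,0],8.7],[[-0.8,4.8,14.0],[-0.03,0,0],8.7],[[-0.2,4.9,17.0],[-0.03,0,0],8.7],[[0.2,5.0,19.0],[-0.03,0,0],8.7],[[0.4,5.0,20.0],[-0.03,0,0],8.7],[[0.4,5.0,20.0],[-0.03,0,0],8.7]]}}

```text
time: 22.32
ee_pos: [0.5916, 0.3457, 0.0074]
eef_rot: [-0.052, 0.993, 0.004, 0.103]
ft_force: [0.1, 0.5, 0.1]
width: 0.0871
```

Run:
```python
from h import *
camera("side");st()
c=camera("side"); cv2.imwrite("pics/side_f.png",cv2.resize(c["frame"][180:400,60:380,::-1],None,fx=2.4,fy=2.4))
plan([(.592,.345,.007,95.86,-12)],dmax=.045)
```

```text
t 22.38 pos [0.592  0.3461 0.0082] psi 95.95 z [ 0.205  0.019 -0.979] w 0.0869 F [0.  0.3 0.2] q [-0.82  0.54  0.22  1.69 -0.    0.75  1.03]
call:
[[0.06, -0.13, 0.16],[-0.001, -0.001, 0.002]]
```

View pics/side_f.png

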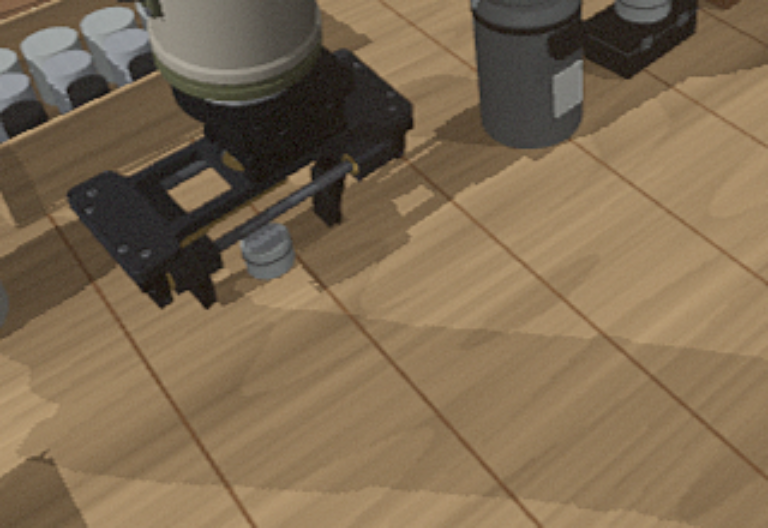

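Tin is between the fingers (at 267,250 in the crop). Close.

Call:
{"op": "play_rows", "data": {"moves": [[[0,0,0.1],[0,0,0],6.0],[[0,0,0.1],[0,0,0],2.5],[[0,0,0.1],[0,0,0],2.5],[[0,0,0.1],[0,0,0],2.5],[[0,0,0.1],[0,0,0],2.5],[[0,0,0.1],[0,0,0],2.5],[[0,0,0.1],[0,0,0],2.5]], "grip_force": 12}}

```text
time: 23.3
ee_pos: [0.5917, 0.3459, 0.0065]
eef_rot: [-0.052, 0.993, 0.004, 0.103]
ft_force: [-0.1, 0.2, 0.2]
width: 0.0321
```

Run:
```python
from h import *
camera("side");st()
plan([(.592,.345,.20,95.86,-12),(.4945,.1033,.20,95.86,-12)],dmax=.045)
```

```text
t 23.35 pos [0.5917 0.3459 0.0065] psi 95.97 z [ 0.204  0.019 -0.979] w 0.032 F [-0.2 -0.2 -0.4] q [-0.82  0.54  0.22  1.69 -0.    0.74  1.03]
call:
[[-0.8, -0.03, -3.79],[-0.0, -0.001, 0.0]],
[[-1.6, -0.06, -7.57],[-0.001, -0.001, 0.001]],
[[-2.39, -0.09, -11.36],[-0.001, -0.002, 0.001]],
[[-3.19, -0.12, -15.15],[-0.002, -0.002, 0.002]],
[[-3.99, -0.15, -18.93],[-0.002, -0.003, 0.002]],
[[-2.0, -3.99, -19.34],[-0.002, -0.003, 0.002]],
[[-0.0, -7.82, -19.75],[-0.002, -0.003, 0.002]],
[[1.99, -11.66, -20.16],[-0.002, -0.003, 0.002]]
call:
[[1.98, -3.84, -0.42],[0.0, 0.0, 0.0]],
[[3.97, -7.68, -0.84],[0.0, 0.0, 0.0]],
[[5.95, -11.52, -1.26],[0.0, 0.0, 0.0]]
```

Call:
{"op": "play_rows", "data": {"moves": [[[-0.5,0,-2.5],[0,0,0],2.5],[[-1.4,0,-6.5],[0,0,0],2.5],[[-2.4,0,-11.0],[0,0,0],2.5],[[-3.2,0,-15.0],[0,0,0],2.5],[[-4.0,0,-19.0],[0,0,0],2.5],[[-2.0,-4.0,-19.3],[0,0,0],2.5],[[0,-7.8,-19.7],[0,0,0],2.5],[[2.0,-11.7,-20.1],[0,0,0],2.5]]}}

```text
time: 24.35
ee_pos: [0.5427, 0.2225, 0.1994]
eef_rot: [-0.052, 0.993, 0.004, 0.103]
ft_force: [1.3, 0.5, -0.3]
width: 0.0315
```

Call:
{"op": "play_rows", "data": {"moves": [[[2.0,-3.8,-0.4],[0,0,0],2.5],[[4.0,-7.7,-0.8],[0,0,0],2.5],[[5.2,-10.2,-1.1],[0,0,0],2.5],[[6.0,-11.5,-1.3],[0,0,0],2.5],[[6.0,-11.5,-1.3],[0,0,0],2.5],[[6.0,-11.5,-1.3],[0,0,0],2.5]]}}

```text
time: 25.1
ee_pos: [0.4944, 0.1042, 0.2002]
eef_rot: [-0.053, 0.993, 0.004, 0.103]
ft_force: [-0.1, 0.0, 0.5]
width: 0.0313
```

Run:
```python
from h import *
camera("side");camera("side");camera("side");st()
plan([(.4937,.1033,.20,95.86,-12),(.4937,.1033,.025,95.86,-12)],dmax=.045)
```

```text
t 25.25 pos [0.4943 0.1039 0.2   ] psi 96.04 z [ 0.204  0.018 -0.979] w 0.0316 F [-0.8  0.1  0.2] q [-0.69 -0.1   0.35  1.99  0.1   1.04  1.29]
call:
[[0.07, -0.05, -0.01],[-0.002, -0.003, 0.004]],
[[0.96, -0.04, 4.27],[-0.002, -0.003, 0.004]],
[[1.86, -0.03, 8.55],[-0.002, -0.003, 0.004]],
[[2.76, -0.01, 12.83],[-0.002, -0.003, 0.004]],
[[3.65, 0.0, 17.11],[-0.002, -0.003, 0.004]]
```

Call:
{"op": "play_rows", "data": {"moves": [[[0.6,0,3.0],[0,0,0],2.5],[[1.4,0,6.5],[0,0,0],2.5],[[2.2,0,10.0],[0,0,0],2.5],[[2.9,0,13.5],[0,0,0],2.5],[[3.4,0,16.0],[0,0,0],2.5],[[3.65,0,17.1],[0,0,0],2.5],[[3.65,0,17.1],[0,0,0],2.5],[[3.65,0,17.1],[0,0,0],2.5]]}}

```text
time: 26.25
ee_pos: [0.4944, 0.1029, 0.0263]
eef_rot: [-0.052, 0.993, 0.004, 0.104]
ft_force: [-0.5, 0.3, -0.6]
width: 0.0313
```

Run:
```python
from h import *
camera("side");c=camera("side");st();cv2.imwrite("pics/side_g.png",cv2.resize(c["frame"][100:320,180:500,::-1],None,fx=2.4,fy=2.4))
plan([(.4937,.1033,.0065,95.86,-12)],dmax=.045)
```

```text
t 26.35 pos [0.4943 0.1028 0.0264] psi 95.97 z [ 0.206  0.02  -0.978] w 0.0317 F [ 0.3 -0.7 -0.7] q [-0.67  0.15  0.36  2.18 -0.01  0.62  1.37]
call:
[[0.47, 0.06, 1.93],[-0.002, -0.001, 0.002]]
```

View pics/side_g.png

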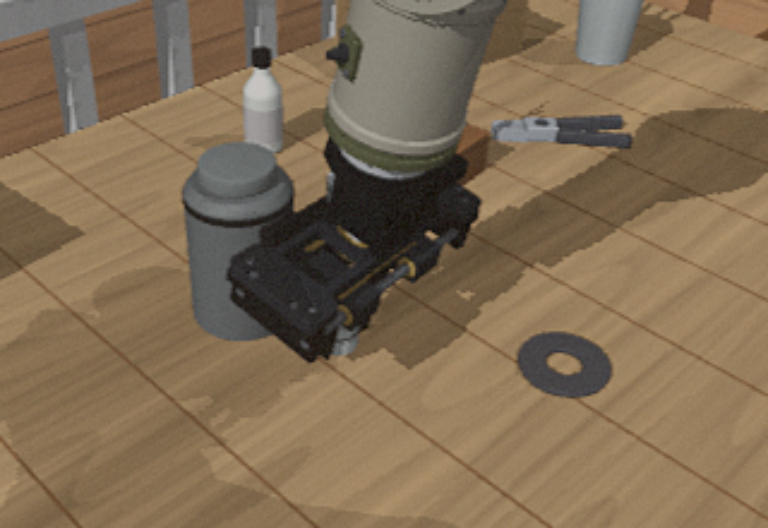

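Call:
{"op": "play_rows", "data": {"moves": [[[0.2,0.05,1.0],[0,0,0],2.5],[[0.4,0.05,1.6],[0,0,0],2.5],[[0.45,0.05,1.9],[0,0,0],2.5],[[0.45,0.05,1.95],[0,0,0],2.5],[[0.45,0.05,1.95],[0,0,0],2.5]]}}

```text
time: 26.98
ee_pos: [0.493, 0.1028, 0.0054]
eef_rot: [-0.052, 0.993, 0.004, 0.103]
ft_force: [-4.0, -1.1, 8.9]
width: 0.0317
```

Run:
```python
from h import *
camera("side");st()
plan([(.4937,.1033,.0065,95.86,-12)],dmax=.045)
```

```text
t 27.02 pos [0.493  0.1028 0.0054] psi 95.96 z [ 0.204  0.019 -0.979] w 0.0317 F [-4.3 -0.3  7.4] q [-0.66  0.19  0.36  2.19 -0.04  0.57  1.39]
call:
[[-0.09, 0.04, -0.1],[-0.002, -0.003, 0.002]]
```

Call:
{"op": "play_rows", "data": {"moves": [[[0,0,0],[0,0,0],4.0],[[0,0,0],[0,0,0],5.0],[[0,0,0],[0,0,0],5.5],[[-0.4,0,-2.0],[0,0,0],5.5],[[-1.2,0,-6.0],[0,0,0],5.5],[[-2.3,0,-11.0],[0,0,0],8.0],[[-3.3,0,-16.0],[0,0,0],8.7],[[-4.1,0,-20.0],[0,0,0],8.7]]}}

```text
time: 28.02
ee_pos: [0.4924, 0.1034, 0.2117]
eef_rot: [-0.052, 0.993, 0.004, 0.104]
ft_force: [1.1, 0.1, 0.2]
width: 0.0768
```

Run:
```python
from h import *
camera("side");camera("side");st()
objs="narrow_tin dispenser pick_block plier".split()
d=grab(["scene","side","wrist"],objs,"i")
for n in d:
  for o,r in d[n]["m"].items(): print(n,o,[(round(k["conf"],2),np.round(k["at"])) for k in r[:2]])
  for o,z,r,g in (("narrow_tin",0,.016,[.493,.103]),):
    if d[n]["m"][o]: print(n,o,fit([(d[n]["cam"],contour(d[n]["m"][o][0]["region"]))],lambda p:cyl(p[0],p[1],z,r,.024),g))
st()
```

```text
t 28.12 pos [0.4944 0.1041 0.2142] psi 95.97 z [ 0.211  0.022 -0.977] w 0.0836 F [-0.4 -0.5 -0.4] q [-0.72 -0.12  0.36  1.98  0.11  1.07  1.28]
scene narrow_tin [(0.24, array([330., 144.]))]
scene dispenser [(0.66, array([370., 199.]))]
scene pick_block [(0.81, array([271., 207.])), (0.29, array([289., 264.]))]
scene plier [(0.58, array([217., 192.])), (0.56, array([317., 201.]))]
scene narrow_tin (array([ 0.37950609, -0.02261381]), np.float64(4.394942804838223))
side narrow_tin [(0.79, array([321., 243.]))]
side dispenser [(0.59, array([282., 202.])), (0.21, array([415., 153.]))]
side pick_block [(0.58, array([366., 162.]))]
side plier [(0.85, array([412., 152.]))]
side narrow_tin (array([0.49067153, 0.10289271]), np.float64(0.20847215943621533))
wrist narrow_tin [(0.74, array([318., 138.])), (0.58, array([186.,   9.]))]
wrist dispenser [(0.56, array([316., 246.]))]
wrist pick_block [(0.82, array([ 63., 231.])), (0.42, array([186., 240.]))]
wrist plier []
wrist narrow_tin (array([0.49188996, 0.10191526]), np.float64(0.7939243252495698))
t 28.88 pos [0.4922 0.1033 0.2094] psi 95.97 z [ 0.204  0.019 -0.979] w 0.087 F [ 0.6 -1.  -0.5] q [-0.72 -0.11  0.36  1.98  0.11  1.06  1.28]
```

View pics/side_i.png

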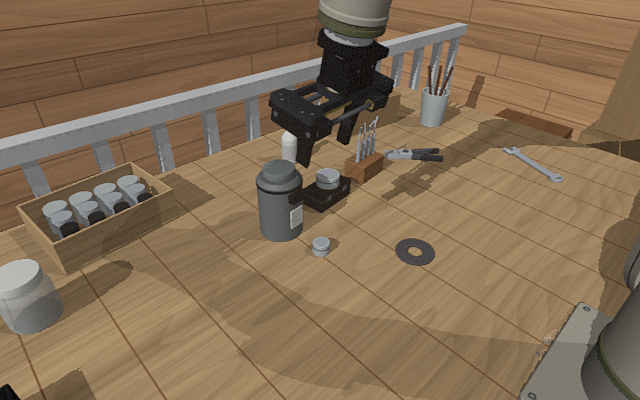

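View pics/wrist_i.png

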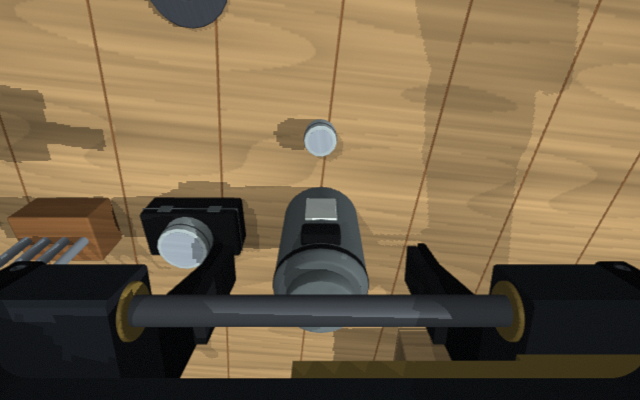

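Run:
```python
from h import *
d=pickle.load(open("i.pkl","rb"))
for n,L in (("side",[(350,133),(323,115),(399,112)]),("scene",[(200,300),(110,262),])):
  for uv in L: print(n,uv,back(d[n]["cam"],uv,0)[:2])
n="scene"
for z in (.08,.1,.12): print(z,[back(d[n]["cam"],uv,z)[:2].round(3) for uv in [(135,228),(212,245)]],[back(d["side"]["cam"],uv,z)[:2].round(3) for uv in [(347,106),(400,91)]])
def model(p):
    x,y,t=p; L=[(.074,.005),(.074,-.005),(-.072,.0275),(-.072,-.0275),(.039,.014),(.039,-.014)]
    R=np.array([[np.cos(t),-np.sin(t)],[np.sin(t),np.cos(t)]]); Q=np.array(L)@R.T+[x,y]
    return np.r_[np.c_[Q,np.full(6,.003)],np.c_[Q,np.full(6,.012)]]
def hullpts(m):
    h=cv2.convexHull(contour(m).astype(np.float32))[:,0]; out=[]
    for a,b in zip(h,np.roll(h,-1,0)):
        k=max(int(np.linalg.norm(b-a)),1); out+= [a+(b-a)*i/k for i in range(k)]
    return np.array(out)
a=pickle.load(open("a.pkl","rb"))
V=[(q[n]["cam"],hullpts(q[n]["m"]["plier"][0]["region"])) for q in (d,a) for n in ("scene","side")]
for v in (V,V[:1],V[1:2],V[2:3],V[3:]): 
    p,r=fit(v,model,[.596,-.321,.78]); print(p.round(4),np.degrees(p[2]).round(1),r,"pivot",p[:2]+.022*np.array([np.cos(p[2]),np.sin(p[2])]))
```

```text
side (350, 133) [ 0.79193013 -0.30223455]
side (323, 115) [ 0.93451534 -0.33267647]
side (399, 112) [ 0.79136472 -0.53216133]
scene (200, 300) [ 0.89207208 -0.27665359]
scene (110, 262) [ 0.82793714 -0.53547199]
0.08 [array([ 0.759, -0.461]), array([ 0.778, -0.259])] [array([ 0.803, -0.295]), array([ 0.778, -0.502])]
0.1 [array([ 0.768, -0.449]), array([ 0.786, -0.252])] [array([ 0.77 , -0.258]), array([ 0.746, -0.455])]
0.12 [array([ 0.776, -0.437]), array([ 0.794, -0.244])] [array([ 0.737, -0.221]), array([ 0.714, -0.409])]
[ 0.5936 -0.3217  0.815 ] 46.7 0.7643540332235821 pivot [ 0.60872294 -0.30566691]
[ 0.5921 -0.3236  0.814 ] 46.6 0.6250618383304342 pivot [ 0.60722233 -0.3076172 ]
[ 0.5883 -0.3204  0.8177] 46.9 1.3532141292549837 pivot [ 0.60339083 -0.30435285]
[ 0.5959 -0.3204  0.8026] 46.0 0.40135064461260705 pivot [ 0.61120634 -0.30461828]
[ 0.5936 -0.3204  0.8136] 46.6 0.6150367127796323 pivot [ 0.6087283  -0.30444867]
```

Run:
```python
from h import *
st();plan([(.45,-.10,.23,30,0),(.55,-.365,.22,-43.4,0)],amax=9.5)
```

```text
t 28.88 pos [0.4922 0.1033 0.2094] psi 95.97 z [ 0.204  0.019 -0.979] w 0.087 F [ 0.6 -1.  -0.5] q [-0.72 -0.11  0.36  1.98  0.11  1.06  1.28]
call:
[[0.72, -2.47, -0.41],[0.015, 0.023, 0.143]],
[[1.44, -4.95, -0.81],[0.029, 0.046, 0.287]],
[[2.16, -7.42, -1.22],[0.044, 0.069, 0.43]],
[[2.88, -9.89, -1.63],[0.058, 0.092, 0.574]],
[[3.6, -12.37, -2.03],[0.073, 0.115, 0.717]],
[[4.32, -14.84, -2.44],[0.087, 0.139, 0.861]],
[[5.05, -17.32, -2.85],[0.102, 0.162, 1.004]],
[[5.77, -19.79, -3.26],[0.116, 0.185, 1.147]]
call:
[[-3.49, -0.57, 0.13],[-0.0, -0.0, 0.16]],
[[-6.99, -1.15, 0.25],[-0.0, -0.0, 0.32]],
[[-10.48, -1.72, 0.38],[-0.0, -0.0, 0.48]],
[[-13.97, -2.29, 0.5],[-0.0, -0.0, 0.641]],
[[-17.47, -2.87, 0.63],[-0.0, -0.0, 0.801]],
[[-20.96, -3.44, 0.75],[-0.0, -0.0, 0.961]],
[[-24.46, -4.02, 0.88],[-0.0, -0.0, 1.121]],
[[-27.95, -4.59, 1.0],[-0.0, -0.0, 1.281]]
```

Call:
{"op": "play_rows", "data": {"moves": [[[0.7,-2.5,-0.4],[0.01,0.02,0.14],8.7],[[1.4,-5.0,-0.8],[0.03,0.05,0.29],8.7],[[2.2,-7.4,-1.2],[0.04,0.07,0.43],8.7],[[2.9,-9.9,-1.6],[0.06,0.09,0.57],8.7],[[3.6,-12.4,-2.0],[0.07,0.12,0.72],8.7],[[4.3,-14.8,-2.4],[0.09,0.14,0.86],8.7],[[5.1,-17.3,-2.9],[0.1,0.16,1.0],8.7],[[5.8,-19.8,-3.3],[0.116,0.185,1.147],8.7]]}}

```text
time: 29.88
ee_pos: [0.4494, -0.1009, 0.2307]
eef_rot: [0.502, 0.865, 0.0, -0.0]
ft_force: [0.1, -0.3, 0.2]
width: 0.0873
```

Call:
{"op": "play_rows", "data": {"moves": [[[-3.5,-0.6,0],[0,0,0.16],8.7],[[-7.0,-1.2,0.2],[0,0,0.32],8.7],[[-10.5,-1.7,0.4],[0,0,0.48],8.7],[[-14.0,-2.3,0.5],[0,0,0.64],8.7],[[-17.5,-2.9,0.6],[0,0,0.8],8.7],[[-21.0,-3.4,0.8],[0,0,0.96],8.7],[[-24.5,-4.0,0.9],[0,0,1.12],8.7],[[-28.0,-4.6,1.0],[0,0,1.28],8.7]]}}

```text
time: 30.88
ee_pos: [0.5505, -0.3664, 0.22]
eef_rot: [0.919, 0.394, 0.0, -0.0]
ft_force: [0.9, -0.2, 0.1]
width: 0.087
```

Call:
{"op": "play_rows", "data": {"moves": [[[0,0,0],[0,0,0],8.7],[[0,0,0],[0,0,0],8.7]]}}

```text
time: 31.12
ee_pos: [0.5498, -0.3651, 0.22]
eef_rot: [0.918, 0.397, -0.0, -0.0]
ft_force: [-0.5, 0.4, -0.7]
width: 0.0873
```

```bash
cat >> h.py <<'E'
def hullpts(m):
    h=cv2.convexHull(contour(m).astype(np.float32))[:,0]; out=[]
    for a,b in zip(h,np.roll(h,-1,0)):
        k=max(int(np.linalg.norm(b-a)),1); out+= [a+(b-a)*i/k for i in range(k)]
    return np.array(out)
def plier(p):
    x,y,t=p; L=[(.074,.005),(.074,-.005),(-.072,.0275),(-.072,-.0275),(.039,.014),(.039,-.014)]
    R=np.array([[np.cos(t),-np.sin(t)],[np.sin(t),np.cos(t)]]); Q=np.array(L)@R.T+[x,y]
    return np.r_[np.c_[Q,np.full(6,.003)],np.c_[Q,np.full(6,.012)]]
E
python3 - <<'E'
from h import *
camera("side");st()
d=grab(["wrist"],["plier"],"j")["wrist"]
for k in d["m"]["plier"]:
  print(k["conf"],k["at"],k["region"].sum(),fit([(d["cam"],hullpts(k["region"]))],plier,[.5936,-.3217,.815]))
cv2.imwrite("pics/jm.png",(d["m"]["plier"][0]["region"]*255).astype(np.uint8))
E
```

```text
t 31.18 pos [ 0.55   -0.3647  0.2203] psi -43.18 z [ 0.     0.001 -1.   ] w 0.0872 F [-0.2 -0.5 -0.5] q [-0.06  0.52  0.84  1.4  -0.38  1.4   0.03]
0.96 [321.8, 111.0] 3226 (array([ 0.59036978, -0.32440043,  0.80514428]), np.float64(1.3074778203251822))
```

View pics/wrist_j.png

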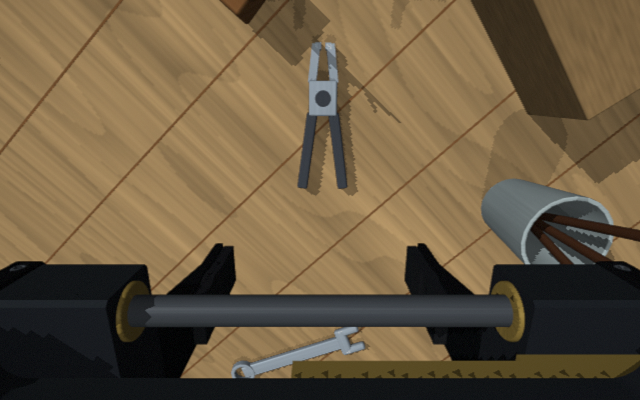

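```bash
sed -i 's/(.074,.005),(.074,-.005)/(.074,.011),(.074,-.011)/' h.py
python3 - <<'E'
from h import *
d=pickle.load(open("j.pkl","rb"))["wrist"]; c=d["cam"]
im=c["frame"][30:200,260:390,::-1]; cv2.imwrite("pics/jz.png",cv2.resize(im,None,fx=3.5,fy=3.5,interpolation=cv2.INTER_CUBIC))
a=pickle.load(open("a.pkl","rb"));i=pickle.load(open("i.pkl","rb"))
W=[(c,hullpts(d["m"]["plier"][0]["region"]))]
V=[(q[n]["cam"],hullpts(q[n]["m"]["plier"][0]["region"])) for q in (a,i) for n in ("scene","side")]
for v in (W,V,W+W+V): 
    p,r=fit(v,plier,[.596,-.321,.78]); print(p.round(4),np.degrees(p[2]).round(1),r,"pivot",p[:2]+.022*np.array([np.cos(p[2]),np.sin(p[2])]))
print("pivot img",back(c,(322.5,97),.016), "tip",back(c,(323,42),.01),"hand",back(c,(302,188),.01),back(c,(343,188),.01))
E
```

```text
[ 0.5897 -0.3251  0.806 ] 46.2 0.7896811091846236 pivot [ 0.60494248 -0.30925407]
[ 0.5925 -0.3231  0.8107] 46.4 0.6132289799768926 pivot [ 0.6076752  -0.30714428]
[ 0.5898 -0.3251  0.8067] 46.2 0.74003486274195 pivot [ 0.60506418 -0.30917603]
pivot img [ 0.60604943 -0.30901453  0.016     ] tip [ 0.64125944 -0.27209166  0.01      ] hand [ 0.524674  -0.3633576  0.01     ] [ 0.55737698 -0.39404309  0.01      ]
```

View pics/jz.png

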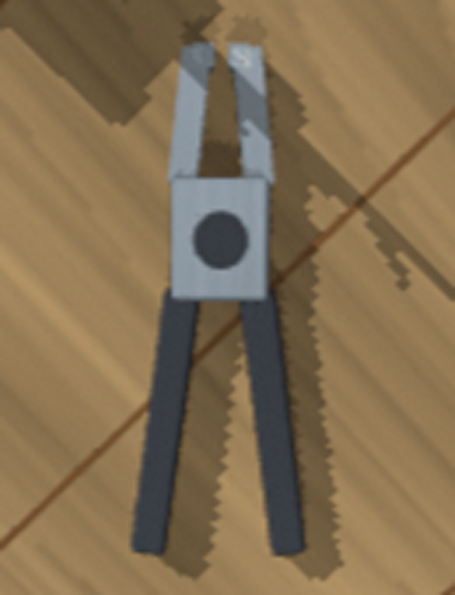

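Run:
```python
from h import *
st();plan([(.6055,-.3095,.10,-43.7,0),(.6055,-.3095,.003,-43.7,0)],dmax=.04)
```

```text
t 31.27 pos [ 0.5502 -0.3645  0.2206] psi -43.19 z [ 0.001  0.001 -1.   ] w 0.0867 F [-0.2  0.7 -0.5] q [-0.06  0.52  0.84  1.4  -0.38  1.4   0.03]
call:
[[1.95, 0.07, 3.02],[-0.0, -0.0, 0.002]],
[[3.89, 0.14, 6.04],[-0.0, -0.001, 0.004]],
[[5.84, 0.21, 9.05],[-0.0, -0.001, 0.007]],
[[7.78, 0.27, 12.07],[-0.0, -0.001, 0.009]],
[[7.78, 0.27, 15.3],[-0.0, -0.001, 0.009]],
[[7.77, 0.27, 18.54],[-0.0, -0.001, 0.009]],
[[7.77, 0.28, 21.77],[-0.0, -0.001, 0.009]]
```

Call:
{"op": "play_rows", "data": {"moves": [[[2.0,0.1,3.0],[0,0,0.01],8.7],[[4.0,0.2,6.0],[0,0,0.01],8.7],[[6.0,0.2,9.0],[0,0,0.01],8.7],[[7.8,0.3,12.0],[0,0,0.01],8.0],[[7.8,0.3,15.5],[0,0,0.01],7.0],[[7.8,0.3,19.0],[0,0,0.01],6.0],[[7.8,0.3,21.2],[0,0,0.01],6.0],[[7.8,0.3,21.2],[0,0,0.01],6.0]]}}

```text
time: 32.28
ee_pos: [0.605, -0.3099, 0.0073]
eef_rot: [0.92, 0.392, -0.001, -0.001]
ft_force: [-1.1, -1.4, 1.4]
width: 0.0608
```

Run:
```python
from h import *
camera("side");camera("side");st();plan([(.6055,-.3095,.003,-43.7,0)],dmax=.04)
```

```text
t 32.38 pos [ 0.6062 -0.3111  0.0097] psi -43.87 z [ 0.001 -0.    -1.   ] w 0.0601 F [-0.2 -0.9 -0.1] q [-0.08  0.74  0.71  1.53 -0.53  1.07 -0.01]
call:
[[0.07, -0.16, 0.67],[0.001, -0.001, -0.003]]
```

Call:
{"op": "play_rows", "data": {"moves": [[[0,-0.1,0.4],[0,0,0],6.0],[[0,-0.1,0.65],[0,0,0],5.0],[[0,-0.1,0.65],[0,0,0],3.5],[[0,-0.1,0.65],[0,0,0],2.2],[[0,-0.1,0.65],[0,0,0],2.2],[[0,-0.1,0.65],[0,0,0],2.2],[[0,-0.1,0.65],[0,0,0],2.2]], "grip_force": 35}}

```text
time: 33.25
ee_pos: [0.6049, -0.3102, 0.0019]
eef_rot: [0.92, 0.392, 0.0, -0.0]
ft_force: [-0.1, -0.3, 1.1]
width: 0.0277
```

Run:
```python
from h import *
camera("side");st()
plan([(.6055,-.31,.17,-43.7,0),(.48,-.17,.17,-110,0),(.48,-.17,.03,-110,0)],dmax=.045,amax=8)
```

```text
t 33.3 pos [ 0.6049 -0.3101  0.0019] psi -43.89 z [ 0.  0. -1.] w 0.0276 F [-1.3  0.4  1.1] q [-0.08  0.75  0.71  1.54 -0.54  1.05 -0.  ]
call:
[[0.01, 0.01, -4.2],[-0.0, -0.0, -0.001]],
[[0.03, 0.02, -8.4],[-0.0, -0.0, -0.002]],
[[0.04, 0.02, -12.61],[-0.0, -0.0, -0.002]],
[[0.06, 0.03, -16.81],[-0.0, -0.0, -0.003]],
[[0.21, -2.05, -16.81],[-0.0, -0.0, 0.125]],
[[0.37, -4.14, -16.81],[-0.0, -0.0, 0.254]],
[[0.52, -6.22, -16.81],[-0.0, -0.0, 0.382]],
[[0.67, -8.3, -16.81],[-0.0, -0.0, 0.511]]
call:
[[-0.88, -1.89, 0.0],[0.0, 0.0, 0.129]],
[[-1.77, -3.79, 0.0],[0.0, 0.0, 0.257]],
[[-2.65, -5.68, 0.0],[0.0, 0.0, 0.386]],
[[-3.54, -7.57, 0.0],[0.0, 0.0, 0.514]],
[[-4.42, -9.46, 0.0],[0.0, 0.0, 0.643]],
[[-4.42, -9.46, 3.5],[0.0, 0.0, 0.643]],
[[-4.42, -9.46, 7.0],[0.0, 0.0, 0.643]],
[[-4.42, -9.46, 10.5],[0.0, 0.0, 0.643]]
call:
[[0.0, 0.0, 3.5],[0.0, 0.0, 0.0]]
```

Call:
{"op": "play_rows", "data": {"moves": [[[0,0,-2.0],[0,0,0],2.2],[[0,0,-6.0],[0,0,0],2.2],[[0,0,-10.5],[0,0,0],2.2],[[0,0,-15.0],[0,0,0],2.2],[[0.2,-2.0,-16.8],[0,0,0.12],2.2],[[0.4,-4.1,-16.8],[0,0,0.25],2.2],[[0.5,-6.2,-16.8],[0,0,0.38],2.2],[[0.7,-8.3,-16.8],[0,0,0.51],2.2]]}}

```text
time: 34.3
ee_pos: [0.5492, -0.2473, 0.171]
eef_rot: [0.99, 0.144, 0.001, -0.0]
ft_force: [-0.1, -0.6, -1.0]
width: 0.0272
```

Call:
{"op": "play_rows", "data": {"moves": [[[-0.9,-1.9,0],[0,0,0.13],2.2],[[-1.8,-3.8,0],[0,0,0.26],2.2],[[-2.7,-5.7,0],[0,0,0.39],2.2],[[-3.5,-7.6,0],[0,0,0.51],2.2],[[-4.4,-9.5,0],[0,0,0.64],2.2],[[-4.4,-9.5,4.0],[0,0,0.64],2.2],[[-4.4,-9.5,8.0],[0,0,0.64],2.2],[[-4.4,-9.5,12.0],[0,0,0.64],2.2]]}}

```text
time: 35.3
ee_pos: [0.4806, -0.169, 0.0497]
eef_rot: [0.985, -0.172, 0.001, -0.001]
ft_force: [0.9, 0.4, -2.8]
width: 0.0274
```

Run:
```python
from h import *
camera("side");camera("side");c=camera("side");cv2.imwrite("pics/side_k.png",c["frame"][:,:,::-1])
camera("side");st()
```

```text
t 35.5 pos [ 0.4802 -0.17    0.0511] psi -109.83 z [ 0.  0. -1.] w 0.0277 F [ 0.5 -0.2 -1.2] q [-0.65  0.43  1.08  1.99 -0.46  0.99 -1.27]
```

View pics/side_k.png

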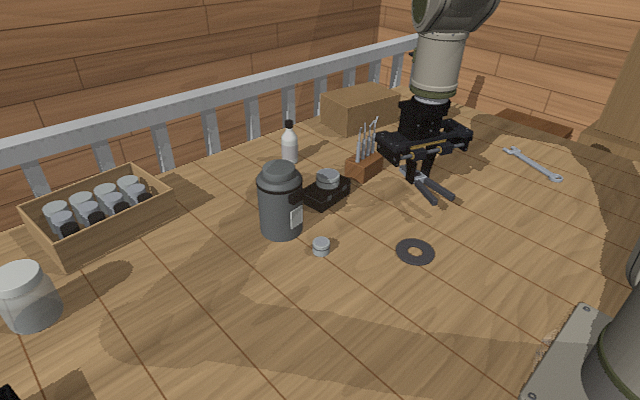

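Call:
{"op": "play_rows", "data": {"moves": [[[0,0,2.5],[0,0,0],2.2],[[0,0,4.0],[0,0,0],2.2],[[0,0,4.7],[0,0,0],2.2],[[0,0,4.9],[0,0,0],2.2],[[0,0,4.9],[0,0,0],2.2]]}}

```text
time: 36.12
ee_pos: [0.4806, -0.1696, 0.0018]
eef_rot: [0.985, -0.172, 0.0, -0.0]
ft_force: [-1.3, 1.5, 5.3]
width: 0.0276
```

Run:
```python
from h import *
camera("side");st()
```

```text
t 36.17 pos [ 0.4806 -0.1695  0.0018] psi -109.79 z [ 0.001  0.001 -1.   ] w 0.0274 F [-2.6  0.6  6.5] q [-0.57  0.51  0.98  2.02 -0.55  0.9  -1.2 ]
```

Call:
{"op": "play_rows", "data": {"moves": [[[0,0,0],[0,0,0],4.0],[[0,0,0],[0,0,0],6.0],[[0,0,0],[0,0,0],6.0],[[0,0,-2.0],[0,0,0],6.0],[[0,0,-6.0],[0,0,0],6.0],[[0,0,-8.0],[0,0,-0.18],6.0],[[0,0,-8.0],[0,0,-0.36],6.0],[[0,0,-8.0],[0,0,-0.54],6.0]]}}

```text
time: 37.17
ee_pos: [0.4804, -0.1693, 0.0812]
eef_rot: [0.995, 0.1, 0.0, -0.0]
ft_force: [-0.6, 0.2, 0.1]
width: 0.0602
```

Call:
{"op": "play_rows", "data": {"moves": [[[0,0,0],[0,0,-0.18],6.0],[[0,0,0],[0,0,-0.36],6.0],[[0,0,0],[0,0,-0.54],6.0],[[0,0,0],[0,0,-0.72],6.0],[[0,0,0],[0,0,-0.9],6.0],[[0,0,0],[0,0,-1.08],6.0],[[0,0,0],[0,0,-1.26],6.0],[[0,0,0],[0,0,-1.44],6.0]]}}

```text
time: 38.17
ee_pos: [0.4801, -0.1695, 0.0809]
eef_rot: [0.682, 0.731, 0.0, -0.0]
ft_force: [0.0, 1.2, -0.7]
width: 0.0602
```

Call:
{"op": "play_rows", "data": {"moves": [[[0,0,0],[0,0,-0.18],6.0],[[0,0,0],[0,0,-0.36],6.0],[[0,0,0],[0,0,-0.54],6.0],[[0,0,0],[0,0,-0.72],6.0],[[0,0,0],[0,0,-0.9],6.0],[[0,0,0],[0,0,-1.08],6.0],[[0,0,0],[0,0,-1.16],6.0],[[0,0,0],[0,0,-1.16],6.0]]}}

```text
time: 39.17
ee_pos: [0.4801, -0.1696, 0.0809]
eef_rot: [0.173, 0.985, 0.0, -0.0]
ft_force: [0.1, 0.7, -1.2]
width: 0.0602
```

Run:
```python
from h import *
camera("side");camera("side");st()
d=grab(["scene","side","wrist"],["plier"],"l")
for n in d:
  for k in d[n]["m"]["plier"][:2]:
    p,r=fit([(d[n]["cam"],hullpts(k["region"]))],plier,[.46,-.162,-.35]);print(n,k["conf"],k["at"],p.round(4),np.degrees(p[2]).round(1),r,"pivot",p[:2]+.022*np.array([np.cos(p[2]),np.sin(p[2])]))
st()
plan([(.4806,-.1696,.003,70.2,0)])
```

```text
t 39.27 pos [ 0.4801 -0.1695  0.0809] psi 70.0 z [ 0.  0. -1.] w 0.0599 F [ 0.6 -0.3  0.2] q [-0.24  0.23  0.55  1.95 -0.14  1.    1.59]
scene 0.71 [275.4, 167.8] [ 0.463  -0.1617 -0.3373] -19.3 0.31530530764174913 pivot [ 0.48379589 -0.16898034]
side 0.81 [417.6, 199.6] [ 0.4604 -0.1616 -0.339 ] -19.4 0.5499006919496209 pivot [ 0.48116312 -0.16892653]
wrist 0.71 [308.0, 176.1] [ 0.4603 -0.1629 -0.3412] -19.6 0.4653451084273896 pivot [ 0.48098516 -0.17030912]
t 39.58 pos [ 0.4802 -0.1694  0.0809] psi 70.11 z [ 0.  0. -1.] w 0.0598 F [ 0.6 -0.3 -1. ] q [-0.24  0.23  0.55  1.95 -0.14  1.    1.6 ]
call:
[[-0.02, -0.0, 3.89],[0.0, -0.0, -0.001]],
[[-0.05, -0.01, 7.79],[0.0, -0.0, -0.002]]
```

View pics/scene_l.png

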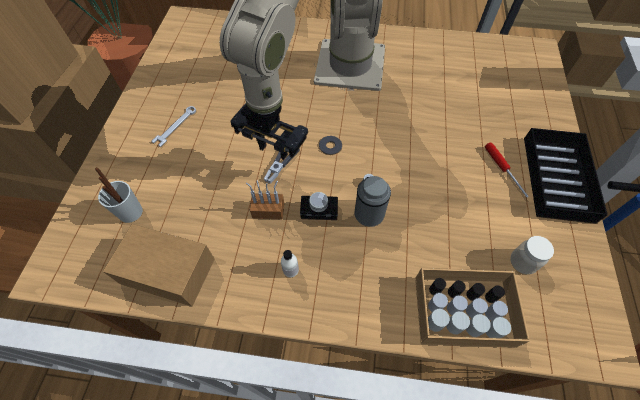

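View pics/wrist_l.png

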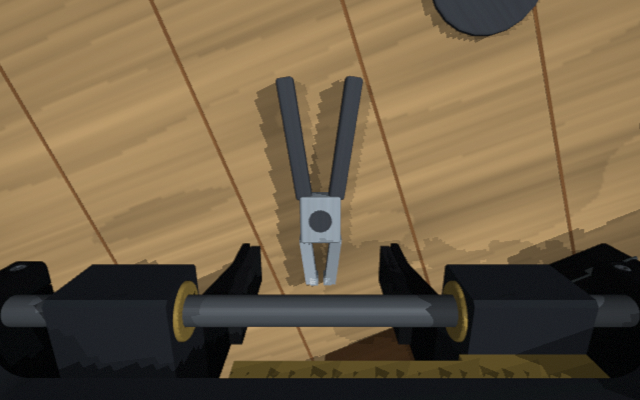

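Call:
{"op": "play_rows", "data": {"moves": [[[0,0,3.5],[0,0,0],6.0],[[0,0,6.5],[0,0,0],6.0],[[0,0,7.6],[0,0,0],6.0],[[0,0,7.6],[0,0,0],4.0],[[0,0,7.6],[0,0,0],2.2],[[0,0,7.6],[0,0,0],2.2],[[0,0,7.6],[0,0,0],2.2],[[0,0,7.6],[0,0,0],2.2]], "grip_force": 35}}

```text
time: 40.58
ee_pos: [0.4806, -0.1694, 0.0054]
eef_rot: [0.172, 0.985, 0.0, 0.0]
ft_force: [-1.9, 0.6, 6.4]
width: 0.0275
```

Run:
```python
from h import *
camera("side");st()
plan([(.4806,-.1696,.12,70.2,0),(.5088,-.0568,.12,5.86,0)],dmax=.045,amax=8)
```

```text
t 40.62 pos [ 0.4806 -0.1694  0.0054] psi 70.14 z [ 0.001  0.001 -1.   ] w 0.0272 F [-1.1 -0.1  6.4] q [-0.2   0.35  0.51  2.   -0.23  0.84  1.67]
call:
[[-0.01, -0.0, -3.82],[0.0, 0.0, -0.0]],
[[-0.01, -0.01, -7.64],[0.001, 0.0, -0.001]],
[[-0.02, -0.01, -11.46],[0.001, 0.001, -0.001]],
[[0.12, 1.28, -11.46],[0.001, 0.001, 0.124]],
[[0.25, 2.56, -11.46],[0.001, 0.001, 0.248]],
[[0.38, 3.85, -11.46],[0.001, 0.0, 0.373]],
[[0.51, 5.13, -11.45],[0.001, 0.0, 0.498]],
[[0.64, 6.42, -11.45],[0.001, 0.0, 0.623]]
call:
[[0.86, 0.97, 0.0],[0.0, 0.0, 0.125]],
[[1.71, 1.93, 0.0],[0.0, 0.0, 0.25]],
[[2.57, 2.9, 0.0],[0.0, 0.0, 0.374]],
[[3.42, 3.87, 0.0],[0.0, 0.0, 0.499]]
```

Call:
{"op": "play_rows", "data": {"moves": [[[0,0,-2.0],[0,0,0],2.2],[[0,0,-5.5],[0,0,0],2.2],[[0,0,-9.5],[0,0,0],2.2],[[0.1,1.3,-11.5],[0,0,0.12],2.2],[[0.3,2.6,-11.5],[0,0,0.25],2.2],[[0.4,3.9,-11.5],[0,0,0.37],2.2],[[0.5,5.1,-11.5],[0,0,0.5],2.2],[[0.6,6.4,-11.5],[0,0,0.62],2.2]]}}

```text
time: 41.62
ee_pos: [0.496, -0.1069, 0.1197]
eef_rot: [0.467, 0.884, 0.0, -0.0]
ft_force: [0.4, 0.2, -1.5]
width: 0.0277
```

Call:
{"op": "play_rows", "data": {"moves": [[[0.9,1.0,0],[0,0,0.13],2.2],[[1.7,1.9,0],[0,0,0.25],2.2],[[2.6,2.9,0],[0,0,0.38],2.2],[[3.4,3.9,0],[0,0,0.5],2.2],[[3.4,3.9,0],[0,0,0.5],2.2],[[3.4,3.9,0],[0,0,0.5],2.2]]}}

```text
time: 42.38
ee_pos: [0.5087, -0.0577, 0.1198]
eef_rot: [0.669, 0.744, -0.0, -0.0]
ft_force: [0.6, 0.2, -2.0]
width: 0.0277
```

Run:
```python
from h import *
for i in range(3): camera("side")
st()
plan([(.5088,-.0568,.03,5.86,0)],dmax=.045,amax=8)
```

```text
t 42.52 pos [ 0.5089 -0.0577  0.1199] psi 5.98 z [-0.  0. -1.] w 0.0277 F [-0.4  0.6 -2.2] q [-0.52  0.18  0.6   1.91 -0.12  1.08  0.23]
call:
[[0.04, 0.0, 4.5],[0.0, -0.0, 0.001]],
[[0.09, 0.0, 8.99],[0.0, -0.0, 0.002]]
```

Call:
{"op": "play_rows", "data": {"moves": [[[0.1,0,3.0],[0,0,0],2.2],[[0.1,0,6.0],[0,0,0],2.2],[[0.1,0,8.5],[0,0,0],2.2],[[0.1,0,9.5],[0,0,0],2.2],[[0.1,0,9.5],[0,0,0],2.2],[[0.1,0,9.5],[0,0,0],2.2]]}}

```text
time: 43.28
ee_pos: [0.5097, -0.0562, 0.0259]
eef_rot: [0.669, 0.743, 0.001, 0.0]
ft_force: [0.3, -0.1, -1.9]
width: 0.0276
```

Run:
```python
from h import *
for i in range(2): camera("side")
c=camera("side");cv2.imwrite("pics/side_m.png",cv2.resize(c["frame"][80:300,200:480,::-1],None,fx=2.6,fy=2.6))
st()
plan([(.5088,-.0568,.005,5.86,0)],dmax=.045,amax=8)
```

```text
t 43.42 pos [ 0.5096 -0.056   0.0257] psi 5.96 z [ 0.001  0.001 -1.   ] w 0.0277 F [ 0.4  0.2 -2.5] q [-0.47  0.33  0.57  1.99 -0.23  0.89  0.32]
call:
[[-0.08, -0.09, 2.07],[0.002, -0.001, 0.002]]
```

View pics/side_m.png

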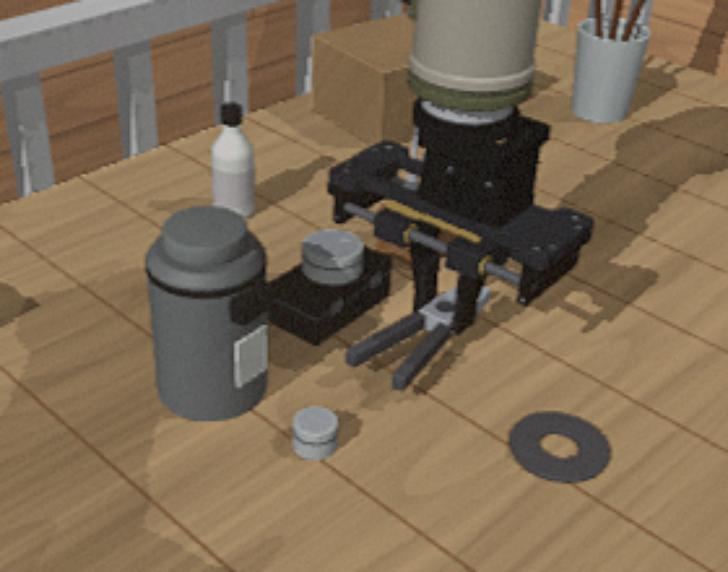

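Call:
{"op": "play_rows", "data": {"moves": [[[-0.1,-0.1,0.7],[0,0,0],2.2],[[-0.1,-0.1,1.2],[0,0,0],2.2],[[-0.1,-0.1,1.5],[0,0,0],2.2],[[-0.1,-0.1,1.5],[0,0,0],2.2]]}}

```text
time: 43.92
ee_pos: [0.5079, -0.0571, 0.0096]
eef_rot: [0.669, 0.743, -0.0, -0.0]
ft_force: [0.5, -0.0, -1.9]
width: 0.0277
```

Run:
```python
from h import *
c=camera("side");cv2.imwrite("pics/side_n.png",cv2.resize(c["frame"][80:300,200:480,::-1],None,fx=2.6,fy=2.6))
camera("side");st()
plan([(.5088,-.0568,.005,5.86,0)],dmax=.045,amax=8)
```

```text
t 44.02 pos [ 0.5082 -0.0571  0.0099] psi 5.96 z [ 0.  0. -1.] w 0.0274 F [-0.1  0.6 -2.1] q [-0.46  0.36  0.56  2.   -0.25  0.86  0.33]
call:
[[0.02, 0.07, 0.49],[0.0, -0.0, 0.002]]
```

View pics/side_n.png

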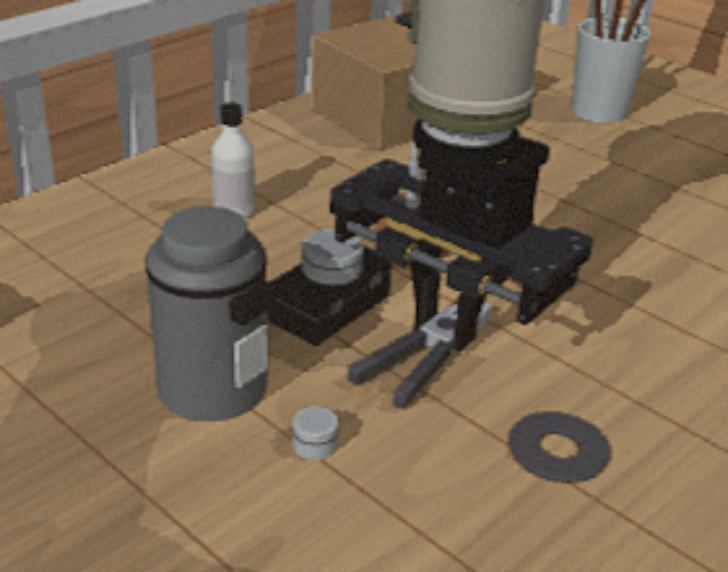

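Call:
{"op": "play_rows", "data": {"moves": [[[0,0,0.3],[0,0,0],2.2],[[0,0,0.45],[0,0,0],2.2],[[0,0,0.45],[0,0,0],2.2],[[0,0,0.45],[0,0,0],2.2]]}}

```text
time: 44.52
ee_pos: [0.5081, -0.0571, 0.0054]
eef_rot: [0.669, 0.743, 0.0, -0.0]
ft_force: [-0.7, -0.4, -0.5]
width: 0.0276
```

Run:
```python
from h import *
camera("side");st()
```

```text
t 44.58 pos [ 0.5081 -0.0571  0.0055] psi 5.96 z [ 0.  0. -1.] w 0.0277 F [ 0.5  0.6 -0.2] q [-0.46  0.36  0.55  2.   -0.25  0.85  0.34]
```

Force has gone from −2 to about 0 N, so it has just touched down. Release and rise.

Call:
{"op": "play_rows", "data": {"moves": [[[0,0,0],[0,0,0],3.2],[[0,0,0],[0,0,0],4.0],[[0,0,0],[0,0,0],5.0],[[0,0,0],[0,0,0],5.0],[[0,0,-2.0],[0,0,0],5.0],[[0,0,-6.0],[0,0,0],5.0],[[0,0,-11.0],[0,0,0],5.0],[[0,0,-16.0],[0,0,0],5.0]]}}

```text
time: 45.58
ee_pos: [0.5078, -0.0573, 0.167]
eef_rot: [0.669, 0.743, 0.0, -0.0]
ft_force: [1.2, 0.7, 0.3]
width: 0.0501
```

Run:
```python
from h import *
camera("side");st()
plan([(.42,-.17,.25,-20,0)],dmax=.045,amax=8)
```

```text
t 45.62 pos [ 0.5108 -0.0579  0.1733] psi 5.9 z [ 0.008  0.002 -1.   ] w 0.0498 F [ 4.3 -0.5  6. ] q [-0.55  0.12  0.62  1.85 -0.08  1.19  0.2 ]
call:
[[-2.55, -2.53, -1.94],[0.002, -0.001, 0.113]],
[[-5.11, -5.06, -3.88],[0.004, -0.001, 0.226]],
[[-7.66, -7.59, -5.82],[0.006, -0.002, 0.339]],
[[-10.22, -10.12, -7.76],[0.008, -0.002, 0.452]]
```

Call:
{"op": "play_rows", "data": {"moves": [[[-2.0,-0.8,-2.5],[0,0,0],5.0],[[-5.0,-1.5,-5.0],[0,0,0],5.0],[[-8.0,-2.5,-7.5],[0,0,0],5.0],[[-10.0,-3.0,-9.0],[0,0,0],5.0],[[-10.0,-3.0,-9.0],[0,0,0],5.0],[[-10.0,-3.0,-9.0],[0,0,0],5.0]]}}

```text
time: 46.38
ee_pos: [0.4886, -0.1586, 0.2544]
eef_rot: [0.669, 0.743, 0.0, -0.001]
ft_force: [-0.6, 0.3, -0.0]
width: 0.05
```

```bash
cat > check.py <<'E'
from h import *
import sys
tag=sys.argv[1]
for i in range(3): camera("side")
objs="dispenser pick_block scrubber_box wide_tin narrow_tin plier".split()
d=grab(["scene","side","wrist"],objs,tag)
def disp(p): return np.r_[cyl(p[0],p[1],0,.042,p[2]),circ(p[0],p[1],.142,p[3])]
M={"dispenser":(disp,[.592,.1135,.115,.026]),"pick_block":(lambda p:box(*p,.056,.084,.046),[.6205,-.165,.1]),
"scrubber_box":(lambda p:box(*p,.1,.054,.04),[.605,-.025,1.673]),"wide_tin":(lambda p:cyl(p[0],p[1],.04,.025,.024),[.605,-.025]),
"narrow_tin":(lambda p:cyl(p[0],p[1],0,.016,.024),[.492,.103]),"plier":(plier,[.506,-.036,-1.468])}
D=np.array([.5919,.1135]);t=.1022;ex=np.array([np.cos(t),np.sin(t)]);ey=np.array([-np.sin(t),np.cos(t)])
for o in objs:
  for n in d:
    for k in d[n]["m"][o][:1]:
      f=hullpts if o=="plier" else contour
      m=k["region"]
      if o=="scrubber_box" and d[n]["m"]["wide_tin"]: pass
      p,r=fit([(d[n]["cam"],f(m))],M[o][0],M[o][1],"cauchy")
      q=p[:2]-D; print(o,n,round(k["conf"],2),np.round(k["at"]),p.round(4),"row x,y mm",np.round([q@ex*1000,q@ey*1000],1),"rms",r.round(2), ("ang-row %.1f"%np.degrees(p[2]-t) if o in("plier","scrubber_box","pick_block") else ""))
st()
E
python3 check.py m
```

```text
dispenser scene 0.55 [371. 199.] [0.5918 0.115  0.1172 0.0275] row x,y mm [0.  1.5] rms 0.27 
dispenser side 0.94 [283. 201.] [0.5924 0.1124 0.115  0.0262] row x,y mm [ 0.4 -1.2] rms 0.37 
pick_block scene 0.85 [268. 208.] [ 0.6215 -0.1645  0.1515] row x,y mm [   1.  -279.6] rms 0.45 ang-row 2.8
pick_block side 0.4 [414. 252.] [0.3423 0.0313 0.4326] row x,y mm [-256.7  -56.3] rms 2.08 ang-row 18.9
pick_block wrist 0.57 [437. 188.] [ 0.6212 -0.1659  0.095 ] row x,y mm [   0.6 -281. ] rms 1.31 ang-row -0.4
scrubber_box scene 0.69 [322. 214.] [ 0.6057 -0.0239  1.6776] row x,y mm [  -0.3 -138.1] rms 0.48 ang-row 90.3
scrubber_box side 0.63 [326. 193.] [ 0.6042 -0.0266  1.7586] row x,y mm [  -2.  -140.6] rms 0.73 ang-row 94.9
scrubber_box wrist 0.57 [426.  62.] [ 0.605 -0.026  1.674] row x,y mm [  -1.2 -140.1] rms 1.28 ang-row 90.1
wide_tin scene 0.53 [316. 202.] [ 0.6067 -0.0258] row x,y mm [   0.5 -140.1] rms 0.19 
wide_tin side 0.92 [325. 173.] [ 0.6041 -0.0261] row x,y mm [  -2.2 -140.1] rms 0.9 
wide_tin wrist 0.63 [455.  46.] [ 0.6047 -0.0259] row x,y mm [  -1.5 -140. ] rms 0.36 
narrow_tin side 0.65 [325. 243.] [0.4903 0.1028] row x,y mm [-102.1   -0.3] rms 0.36 
plier scene 0.86 [319. 179.] [ 0.5083 -0.0377 -1.461 ] row x,y mm [ -98.6 -141.9] rms 0.53 ang-row -89.6
plier side 0.97 [365. 214.] [ 0.5046 -0.0357 -1.4648] row x,y mm [-102.  -139.5] rms 0.87 ang-row -89.8
plier wrist 0.97 [347.  59.] [ 0.5049 -0.0368 -1.4596] row x,y mm [-101.9 -140.6] rms 0.23 ang-row -89.5
t 47.58 pos [ 0.4886 -0.1598  0.2554] psi 5.96 z [ 0.     0.001 -1.   ] w 0.0499 F [-0.1 -1.  -0.4] q [-0.45  0.06  0.71  1.73 -0.04  1.37  0.37]
```

View pics/wrist_m.png

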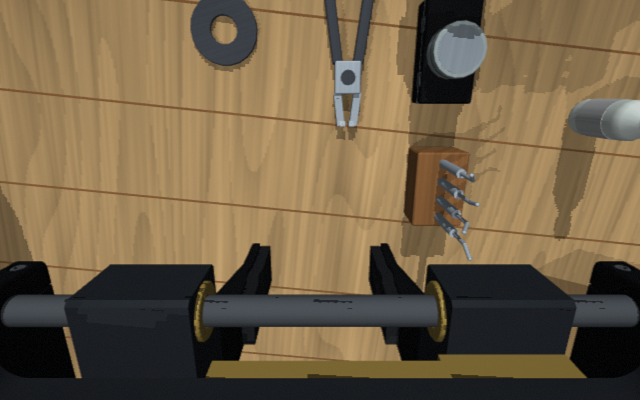

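View pics/side_m.png

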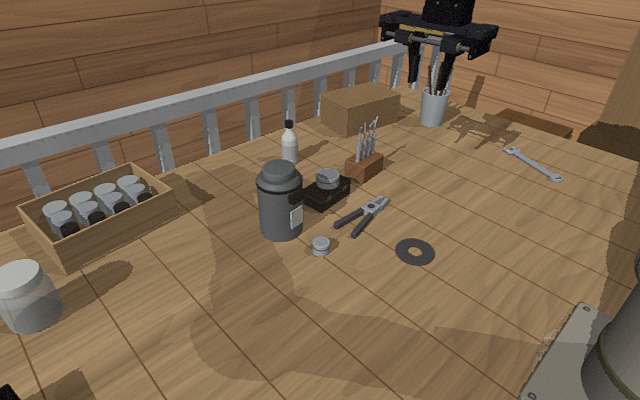

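View pics/scene_m.png

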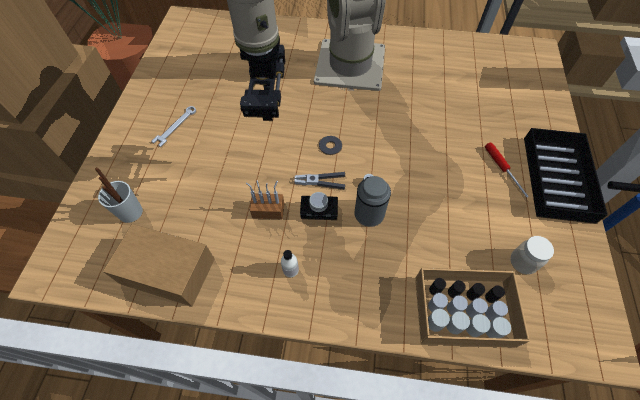

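Run:
```python
from h import *
st(); print(close_job())
```

```text
t 47.58 pos [ 0.4886 -0.1598  0.2554] psi 5.96 z [ 0.     0.001 -1.   ] w 0.0499 F [-0.1 -1.  -0.4] q [-0.45  0.06  0.71  1.73 -0.04  1.37  0.37]
the job is handed in; nothing more can be done
None
```

I laid out the kit in the order asked and handed the job in at 47.6 s. Everything is released, and the arm stands clear, touching nothing.

- **Scrubber box:** it lies midway between the dispenser and the pick block, at about −140 mm along the row and within 2 mm of the centre line. The scene and wrist views put its long sides parallel to the row to 0.3°.
- **Wide tin:** it sits centred on the box, to within about 1–2 mm.
- **Narrow tin:** it stands in front of the dispenser at about 100–102 mm, no more than about 1–1.5 mm off sideways.
- **Plier:** it lies flat at about −99 to −102 mm from the row and is centred on the box to within about 2 mm. It is parallel to the row to 0.5°, with the jaws towards the pick block. I had to set it down once on the way and regrip it, because the last joint could not turn far enough in one go.
- **Dispenser and pick block:** they measure where they stood at the start, to within about 1–1.5 mm. By eye, the bystanders are unmoved.

Some of the last checks disagreed or failed:

- The side camera reads the box and wide tin about 2 mm nearer the robot than the scene camera does. It also gave a box angle 5° off and a false pick-block detection on the sprocket, both of which I discounted.
- In the final look only the side camera found the narrow tin, at 102 mm. An earlier wrist view had put it closer to 100 mm.
- The scene-view angle of the pick block was 2.8° off the row, while the wrist view gave −0.4°.

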